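# Finish the running-bond brick specimen and clamp it in its carrier

### The arm

A 6-joint arm with a two-finger parallel gripper is mounted at the origin on a cart in front of the work surface, level with it; the furniture and walls round the work are solid. World frame = base frame: x ahead of the robot, y to its left, z up, the work surface at z = 0. Lengths are in m, angles in rad, forces in N, time in s.
With the tool pointing down it reaches from about 0.35 to 0.975 m from the base axis. Payload 4.9 kg.
Tool frame: the origin (TCP) lies on the front face of the gripper's body, between the roots of the fingers; the fingertips stand ctrl.tip_extent ahead of it and the grasp point (between the pads) lies 54 mm ahead of it (ctrl.tip_extent is the distance from the TCP to the fingertips, in m); z points along the fingers, y is the line along which they close (so a half turn about z gives the same grasp; the last joint's range is limited). The gripper opens to 85 mm and grips with 20 to 120 N. Pads are 22 mm wide; open, the fingers measure 114 mm over their backs; the gripper's body (76 mm by 85 mm) begins 54 mm behind the grasp point. The pads swing forward as they close: fully open they stand 13 mm farther back than shut.
Start: joints at [1.12, 0.053, 1.613, -0, 1.476, -0.119], TCP at [0.204, 0.591, 0.304] pointing down, gripper open.
Joint ranges: [-3.01, 3.01], [-1.01, 2.22], [0.06, 2.58], [-1.02, 4.17], [0.09, 2.62], [-3.14, 3.14]. Speed limits (rad/s): [2.57, 2.57, 3.14, 3.14, 3.14, 3.14].

### API

Orientations are given as a rotation vector (axis times angle).
In Python, from station import ctrl gives the robot as it stands.
- The arm moves only by the tool apply_moves, never from a script. Its argument "rows" is one flat list of numbers, 6 for each row, row after row: the shift along the tool's x, y, z normalised to -1 to 1, where 1 is 0.6 m, then the turn, a rotation vector about the tool's x, y, z normalised to -1 to 1, where 1 is 90 degrees. A call has 1 to 20 rows; each row is the pose to reach, as a shift and turn from the pose commanded when the call began, along the tool's axes at that moment; what a row does not reach only later rows make up. A row lasts 1/10 s, in which the tool goes at most 50 mm and 8.59 degrees, less where a joint would pass 70% of its speed; a pose out of reach is approached as far as the arm can. A call with a number of a shift or a turn outside -1 to 1 is refused whole. A call with a gripper value outside its range is refused whole. "grip" is the opening, from 0 (shut) to 1 (fully open), set as the call begins (left out, the last holds). The fingers move at their own pace and stop on an object; "grip_force" is the grip in N (left out, the last holds). Time passes only in rows, so rows that repeat a pose let the fingers close. It gives the time, the measured TCP pose, the force, the opening and the grip force at its end, in the units of the state.
- ctrl.get_obs(): the state, without advancing time (a new reading comes with each control period).
- ctrl.get_image(name): name is "side" or "top" or "wrist"; returns (picture, depth): 384x512x3 uint8, blue, green, red; 384x512 float32, m along the optical axis (not along the pixel's ray), 0 where there is no reading.
- ctrl.camera_model(name): a dict with "mtx" (3x3 intrinsics, pixels), "k1" (the pictures are not rectified: a ray, as slopes to the right and down, at radius r is drawn at 1 + k1 r^2 times it, then the intrinsics apply), "R" (3x3) and "t" (3): a world point X has camera coordinates R X + t; the wrist camera has in their place "tool_from_camera" (4x4, takes a point from camera to tool coordinates, whose origin is the TCP and whose axes are the flange's). Camera axes: x right, y down, z forward; pixel columns grow to the right and rows downward; lengths in m; the calibration is good to about 2 mm. A picture is of the moment at which its call begins: read the wrist's pose just before it. camera_model takes no time and is no camera call.
- ctrl.finish_job(): hands the job in; it is judged then, once.
The state is a dict: "t": time; "q": joint angles; "dq": joint speeds; "effort": joint torques, N m; "tool_pos": TCP position; "tool_rot": TCP orientation; "contact_force": force on the tool from outside, world axes, zero at the start; "wrist_torque": the same for the moment, N m; "opening": finger opening in m; "grip_force": force on a finger pad.
Only numpy, scipy, OpenCV 4.12 (cv2) and the standard library are available. Lean on these libraries where they do the work, as an engineer would, in place of code of your own. Each camera call takes 0.05 s, during which the arm holds its last target. There are 200 camera calls.

### The job

Finish the small brick wall in the specimen carrier for the rub test: set down the full-length brick and the half brick that lie on the table to complete the top course in running bond, the full brick centred over the joint below it and the half brick closing the course flush with the end of the wall, both in line with the wall faces and not dropped. Then take the sprung hold-down bar by its T-handle and ease it down onto the finished top course without letting it slam. The three-quarter brick is too long for the gap: leave it and the screw pot where they are, and do not disturb the bricks already laid.

Things in the scene. Friction and masses are not known exactly. Their poses are not given: they have to be found in the camera images.
- carrier: Aluminium specimen carrier, fixed: base plate 106 x 336 mm, 12 mm thick, with an end stop at its +y end (top at 84 mm) and two hinge posts behind the wall's ends, at x = 55, y = +-159 mm (tops at 130 mm). Origin: on the table under the middle of the wall; x points from the robot's side to the hinge side, y along the wall to the end stop, z up.
- top_bed (a point): Middle of the bed of the unfinished top course, carrier axes, 80 mm above the table, over the joint between the two middle-course bricks. The wall is 48 mm thick (faces at x = +-24 mm) and reaches from y = -124.5 to +124.5 mm, brick ends 3 mm apart. From here the full brick's place is at y = 0 and the half brick's at y = -94.5 mm (centres 17 mm up); courses are 34 mm high.
- stretcher_mid (a point): The full-length one of the loose bricks: half-scale fired-clay brick, plain terracotta, solid, with 2.5 mm rounded edges, loose, 123 mm long, 48 mm wide, 34 mm high, 0.39 kg, lying flat on the table. The point is its centre; its own y is its length, x its 48 mm width, z its 34 mm height (up).
- closer_mid (a point): The half-length one of the loose bricks: half-scale fired-clay brick, plain terracotta, solid, with 2.5 mm rounded edges, loose, 60 mm long, 48 mm wide, 34 mm high, 0.19 kg, lying flat on the table. The point is its centre; its own y is its length, x its 48 mm width, z its 34 mm height (up).
- three_quarter_mid (a point): The three-quarter-length one of the loose bricks: half-scale fired-clay brick, plain terracotta, solid, with 2.5 mm rounded edges, loose, 91.5 mm long, 48 mm wide, 34 mm high, flat on the table in line with the other two; not needed. The point is its centre; its own y is its length, x its 48 mm width, z its 34 mm height (up).
- pot_mid (a point): Round screw-lid pot, white with a green lid, 45 mm across, 43 mm high, on the table behind the loose bricks; a bystander. The point is its centre.
- top_half_l_mid (a point): The half brick already laid in the top course, at the end stop, 60 x 48 x 34 mm, loose. The point is its centre; its own y is its length, x its 48 mm width, z its 34 mm height (up).
- mid_full_l_mid (a point): Full brick laid in the middle course, next to the end stop, 123 x 48 x 34 mm, loose. The point is its centre; its own y is its length, x its 48 mm width, z its 34 mm height (up).
- mid_full_r_mid (a point): Full brick laid in the middle course, at the free end, 123 x 48 x 34 mm, loose. The point is its centre; its own y is its length, x its 48 mm width, z its 34 mm height (up).
- hold_bar (a joint): Angle of the steel hold-down bar (24 x 300 mm, along the carrier's y on two arms): 0 when it lies on a finished top course (top at 114 mm), 2.27 rad when thrown fully back, away from the robot, against its stop. Torsion springs and its weight pull it down: above about 2.1 rad it stays back, below it swings shut and slams unless held (up to about 7 N at the handle).
- handle (a point): Centre of the bar's black T-handle: a grip 20 mm thick and 44 mm long along the carrier's y, with flat ends, on a 9 mm rod from the middle of the bar, away from the hinge. It moves on a circle of 105 mm about the hinge axis, in the carrier's plane y = 0: at joint angle a it lies 105 mm x cos(a) to carrier -x from the hinge and 105 mm x sin(a) above it. Held by its ends it can turn in the fingers.
- hinge (a point): Middle of the bar's hinge axis (empty air between the posts), at x = 55, y = 0, z = 126 mm in the carrier's frame; the axis runs along the carrier's y.
There are look-alikes about, which are no part of the job. What is shaped like the part that bears top_half_l_mid but blue or yellow is not meant.

How it is judged:
By the outcome, as a careful person would: the job done as asked, in the order asked, and still so for the second after the job is handed in, with the robot touching nothing.
It also fails if it takes over 72 s, if anything falls off the work surface, if the arm or the gripper's body presses on something with over 40 N, if the wrist force passes 120 N, or if a joint passes its speed limit or range.

## Working session

There is one attempt and no reset: what is moved stays moved. The work goes in short steps, Python scripts to look and compute and a tool call to move; the robot and the scene stay as the last step left them, time stands still between calls to the robot, and variables do not carry over. Pictures are saved under pics/ and viewed, at most 10 in all, crops included, and the job is handed in when it is done.

Besides the shell and the picture viewer there is one more tool, called after "Request:" as name(argument=value, ...), one argument or row to a line, values as JSON. apply_moves: Moves the arm, as the interface text tells. Its arguments: {"type":"object","properties":{"rows":{"type":"array","items":{"type":"number"}},"grip":{"type":"number"},"grip_force":{"type":"number"}},"required":["rows"]}

```bash
ls; mkdir -p pics; cat > h.py <<'E'
import numpy as np, cv2
from station import ctrl
from scipy.spatial.transform import Rotation as Ro
def snap(n):
    o=ctrl.get_obs(); im,d=ctrl.get_image(n); return o,im,d
def cam(n,o=None):
    m=ctrl.camera_model(n)
    K=np.array(m["mtx"]);k=m["k1"]
    if n=="wrist":
        T=np.array(m["tool_from_camera"]);Rt=Ro.from_rotvec(o["tool_rot"]).as_matrix()
        Rc=Rt@T[:3,:3]; c=Rt@T[:3,3]+np.array(o["tool_pos"])
    else:
        R=np.array(m["R"]);Rc=R.T;c=-R.T@np.array(m["t"])
    return K,k,Rc,c
def rays(C,uv):
    K,k,Rc,c=C
    uv=np.atleast_2d(np.asarray(uv,float)); p=np.stack([(uv[:,0]-K[0,2])/K[0,0],(uv[:,1]-K[1,2])/K[1,1]],1)
    q=p.copy()
    for _ in range(20): q=p/(1+k*(q**2).sum(1,keepdims=True))
    return q
def plane(C,uv,z):
    q=rays(C,uv); d=np.c_[q,np.ones(len(q))]@C[2].T
    return C[3]+d*((z-C[3][2])/d[:,2:3])
def deproj(C,uv,dep):
    q=rays(C,uv); return C[3]+(np.c_[q,np.ones(len(q))]*np.reshape(dep,(-1,1)))@C[2].T
def cloud(C,d):
    v,u=np.mgrid[0:d.shape[0],0:d.shape[1]]
    return deproj(C,np.c_[u.ravel(),v.ravel()],d.ravel()).reshape(d.shape+(3,))
def proj(C,X):
    K,k,Rc,c=C
    p=(np.atleast_2d(X)-c)@Rc; q=p[:,:2]/p[:,2:]; q=q*(1+k*(q**2).sum(1,keepdims=True))
    return q*[K[0,0],K[1,1]]+[K[0,2],K[1,2]]
def goto(pos,R):
    "shift/turn numbers from the present pose to a target pose"
    o=ctrl.get_obs();R0=Ro.from_rotvec(o["tool_rot"])
    s=R0.inv().apply(np.array(pos)-o["tool_pos"])/0.6
    r=(R0.inv()*R).as_rotvec()/(np.pi/2)
    return np.round(s,4),np.round(r,4)
E
python3 - <<'E'
from h import *
o=ctrl.get_obs();print(o, ctrl.tip_extent)
for n in("top","side"):
    o,im,d=snap(n);cv2.imwrite(f"pics/{n}0.png",im);C=cam(n);print(n,C[3],C[2][:,2],C[0][0,0])
E
```

```text
pics
{'t': 0.0, 'q': array([ 1.12000382e+00,  5.33713731e-02,  1.61430373e+00,  2.23140095e-05,
        1.47597000e+00, -1.19006607e-01]), 'dq': array([-0.00078972, -0.00044871,  0.00092875, -0.00060215,  0.00039272,
       -0.00067714]), 'effort': array([ 9.17788602e-04, -3.93696356e+01, -3.70175171e+01, -2.69451175e-05,
        7.23664052e-03,  8.48979852e-06]), 'tool_pos': array([0.2033752 , 0.59048759, 0.30264804]), 'tool_rot': array([-5.18685169e-01, -3.09787064e+00,  3.08362692e-03]), 'contact_force': array([ 0.00074969,  0.7246868 , -0.08397626]), 'wrist_torque': array([ 0.02420509, -0.02818836, -0.00867343]), 'grip_force': 0.0, 'opening': 0.08543175598885484} 0.0726
top [0.30624556 0.02540291 1.16568426] [ 0.20362147 -0.01710765 -0.97890021] 403.0835558726535
side [ 0.50734831 -1.06287448  1.100388  ] [ 0.02475475  0.73350933 -0.67922843] 489.99188439222553
```

View pics/top0.png

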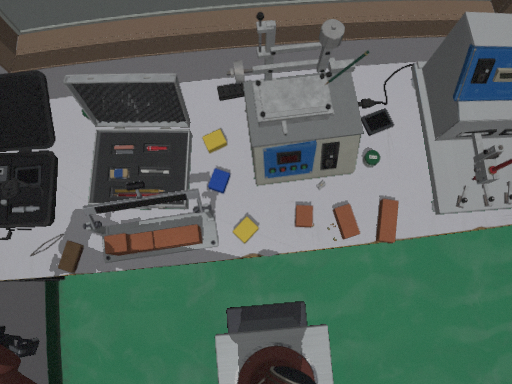

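View pics/side0.png

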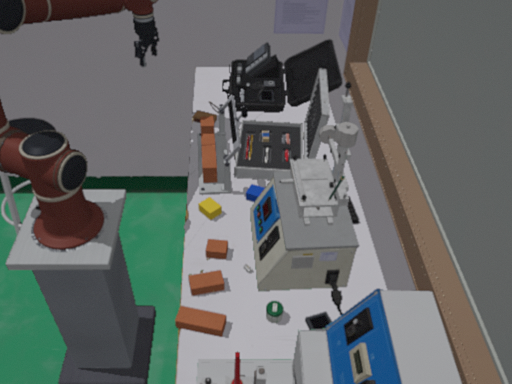

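Top view: loose half brick (304,215), three-quarter (346,221), full (388,220), pot (371,157). The wall is at (105–200,240) with the laid half brick at its left end (117,243). The bar is thrown back at (145,203). Look-alikes: yellow (214,140) and (246,229), blue (219,180), and a brown block at (70,257). I choose the two terracotta ones at (304,215) and (388,220).

```bash
python3 - <<'E'
from h import *
for n in("top","side"):
    o,im,d=snap(n);C=cam(n);P=cloud(C,d)
    hsv=cv2.cvtColor(im,cv2.COLOR_BGR2HSV)
    m=((hsv[...,0]<14)&(hsv[...,1]>110)&(hsv[...,2]>50)&(P[...,0]>.25)&(P[...,0]<.8)&(P[...,2]>-.02)&(d>0)).astype(np.uint8)
    m=cv2.morphologyEx(m,cv2.MORPH_OPEN,np.ones((3,3)))
    k,lab,st,ce=cv2.connectedComponentsWithStats(m)
    for i in range(1,k):
        if st[i,4]<80: continue
        p=P[lab==i]; zt=np.percentile(p[:,2],80)
        t=(lab==i)&(abs(P[...,2]-zt)<.006)
        v,u=np.nonzero(t); w=P[t]
        xy=plane(C,np.c_[u,v],zt)[:,:2]
        r=cv2.minAreaRect(xy.astype(np.float32)*1000)
        print(n,ce[i].round(),st[i,4],"z",zt.round(4),"c",np.mean(xy,0).round(4),np.round(r[0],1),np.round(r[1],1),round(r[2],1), "hsv",np.median(hsv[lab==i],0))
    c=im[180:280,40:440]
    if n=="top": cv2.imwrite("pics/topcrop.png",cv2.resize(c,None,fx=2,fy=2,interpolation=cv2.INTER_CUBIC))
E
```

```text
top [387. 221.] 743 z 0.0355 c [ 0.4225 -0.3611] [ 422.9 -360.4] [ 47.5 122.3] 76.3 hsv [  9. 137. 128.]
top [346. 221.] 536 z 0.0358 c [ 0.4326 -0.24  ] [ 433.2 -239.5] [88.7 46.4] 12.3 hsv [  9. 137. 127.]
top [304. 216.] 330 z 0.0361 c [ 0.4593 -0.1193] [ 459.  -119.6] [42.8 55.1] 84.0 hsv [  9. 137. 127.]
top [152. 240.] 1788 z 0.1118 c [0.4168 0.3916] [416.6 391.6] [46.9 62.7] 3.6 hsv [  9. 137. 127.]
side [208. 148.] 862 z 0.0972 c [0.4232 0.3613] [422.6 359.6] [24.2 35.6] 89.8 hsv [ 10. 146. 144.]
side [216. 249.] 328 z 0.0356 c [ 0.4643 -0.1283] [ 463.9 -128.7] [49.5 55. ] 89.5 hsv [ 10. 148. 144.]
side [206. 282.] 613 z 0.0352 c [ 0.4382 -0.2487] [ 438.  -248.5] [88.1 49.3] 11.9 hsv [ 10. 147. 145.]
side [200. 321.] 976 z 0.0365 c [ 0.4283 -0.3689] [ 427.6 -369.9] [ 47.6 120.5] 76.2 hsv [ 10. 146. 147.]
```

View pics/topcrop.png

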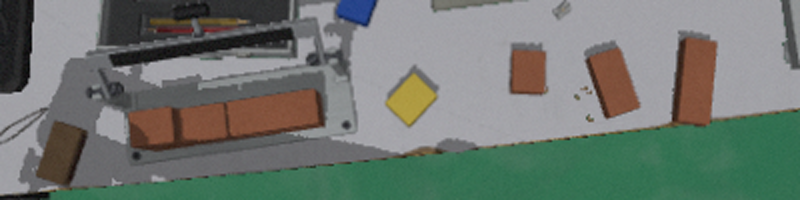

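```bash
python3 - <<'E'
from h import *
m=ctrl.camera_model("wrist");print(np.round(m["tool_from_camera"],3),m["mtx"])
o=ctrl.get_obs();R0=Ro.from_rotvec(o["tool_rot"]).as_matrix();print(R0.round(3))
# carrier yaw guess from the mid-course bricks, top view
o,im,d=snap("top");C=cam("top");P=cloud(C,d)
hsv=cv2.cvtColor(im,cv2.COLOR_BGR2HSV)
red=(hsv[...,0]<14)&(hsv[...,1]>110)&(hsv[...,2]>50)
t=red&(abs(P[...,2]-.08)<.012)&(P[...,1]>.1)
v,u=np.nonzero(t);xy=plane(C,np.c_[u,v],.08)[:,:2]
print(cv2.minAreaRect(xy.astype(np.float32)*1000))
for x0,x1,y0,y1 in((.45,.6,.1,.6),(.6,.9,.1,.6)):
    s=(P[...,0]>x0)&(P[...,0]<x1)&(P[...,1]>y0)&(P[...,1]<y1); print(np.percentile(P[s][:,2],[50,90,99,100]))
E
```

```text
[[-0.001 -0.947 -0.322  0.084]
 [ 1.    -0.    -0.001  0.001]
 [ 0.    -0.322  0.947 -0.07 ]
 [ 0.     0.     0.     1.   ]] [[289.91159493   0.         256.09586143]
 [  0.         289.91159493 189.77636565]
 [  0.           0.           1.        ]]
[[-0.945  0.326 -0.001]
 [ 0.326  0.945 -0.001]
 [ 0.    -0.001 -1.   ]]
((422.50958251953125, 293.2814025878906), (48.837181091308594, 241.2600860595703), 4.221343994140625)
[0.01388903 0.17826552 0.21347662 0.21969963]
[0.04034837 0.24089042 0.28107255 0.28542008]
```

```bash
cat >> h.py <<'E'
def Rd(psi):
    "tool down, tool x = -(cos psi, sin psi)"
    c,s=np.cos(psi),np.sin(psi)
    return Ro.from_matrix(np.array([[-c,-s,0],[-s,c,0],[0,0,-1.]]))
E
python3 - <<'E'
from h import *
print(Rd(.1).as_matrix().round(2), goto([.39,.30,.34],Rd(np.radians(6))))
E
```

```text
[[-1.  -0.1  0. ]
 [-0.1  1.   0. ]
 [-0.   0.  -1. ]] (array([-0.4517, -0.3569, -0.0609]), array([-6.000e-04, -2.000e-04, -2.779e-01]))
```

Request:
apply_moves(
  rows=[-0.452,-0.357,-0.061,0,0,-0.278,-0.452,-0.357,-0.061,0,0,-0.278,-0.452,-0.357,-0.061,0,0,-0.278,-0.452,-0.357,-0.061,0,0,-0.278,-0.452,-0.357,-0.061,0,0,-0.278,-0.452,-0.357,-0.061,0,0,-0.278,-0.452,-0.357,-0.061,0,0,-0.278,-0.452,-0.357,-0.061,0,0,-0.278,-0.452,-0.357,-0.061,0,0,-0.278,-0.452,-0.357,-0.061,0,0,-0.278,-0.452,-0.357,-0.061,0,0,-0.278],
)

```text
t: 1.35
tool_pos: [0.3894, 0.3011, 0.3401]
tool_rot: [0.168, -3.136, 0.0]
contact_force: [0.2, 0.6, -0.2]
opening: 0.0858
grip_force: 0.0
```

```bash
python3 - <<'E'
from h import *
o,im,d=snap("wrist");print(o["t"],o["tool_pos"],o["tool_rot"],abs(o["dq"]).max())
cv2.imwrite("pics/w1.png",im);np.savez("w1.npz",im=im,d=d,p=o["tool_pos"],r=o["tool_rot"])
E
```

```text
1.35 [0.38940815 0.30109528 0.3401358 ] [ 1.68183209e-01 -3.13636219e+00  9.31879464e-05] 0.0031325496385362613
```

View pics/w1.png

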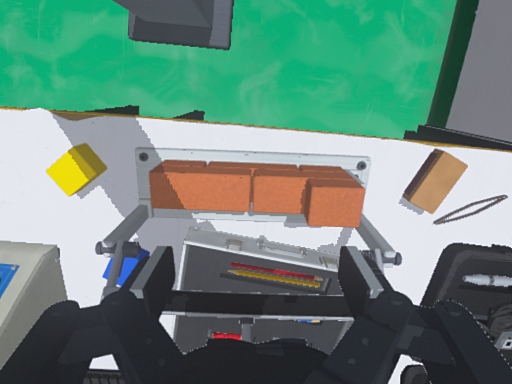

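Wrist view: mid course spans (150–310,165–215), joint at (251,190), laid half brick at (335,203), end stop at right, bar at the bottom (150–350,303).

```bash
cat >> h.py <<'E'
def red(im):
    h=cv2.cvtColor(im,cv2.COLOR_BGR2HSV); return (h[...,0]<16)&(h[...,1]>100)&(h[...,2]>50)
def top(o,im,d,z,box,tol=.006,cam_="wrist"):
    "rect of red top face at height z within world box x0,x1,y0,y1"
    C=cam(cam_,o);P=cloud(C,d)
    m=red(im)&(abs(P[...,2]-z)<tol)&(d>0)&(P[...,0]>box[0])&(P[...,0]<box[1])&(P[...,1]>box[2])&(P[...,1]<box[3])
    m=cv2.morphologyEx(m.astype(np.uint8),cv2.MORPH_OPEN,np.ones((3,3)))>0
    v,u=np.nonzero(m); X=plane(C,np.c_[u,v],z)[:,:2]
    r=cv2.minAreaRect(X.astype(np.float32)*1000)
    # robust rect: percentile extents along the rect axes
    a=np.radians(r[2]); 
    if r[1][0]>r[1][1]: a+=np.pi/2     # a: direction of width
    a=(a+np.pi/2)%np.pi-np.pi/2
    e=np.array([[np.cos(a),np.sin(a)],[-np.sin(a),np.cos(a)]])
    q=X@e.T; lo,hi=q.min(0),q.max(0)
    return dict(c=(e.T@((lo+hi)/2)).round(4),size=((hi-lo)*1000).round(1),yaw=np.degrees(a).round(2),z=np.median(P[m][:,2]).round(4),zs=P[m][:,2].std().round(4),n=len(u))
E
python3 - <<'E'
from h import *
f=np.load("w1.npz");o=dict(tool_pos=f["p"],tool_rot=f["r"]);im,d=f["im"],f["d"]
B=(.3,.55,.1,.6)
print("half",top(o,im,d,.114,B)); print("mid",top(o,im,d,.080,B))
C=cam("wrist",o);P=cloud(C,d)
m=red(im)&(abs(P[...,2]-.08)<.005)&(P[...,1]>.15)&(P[...,1]<.36)
v,u=np.nonzero(m);X=plane(C,np.c_[u,v],.08)[:,:2]
# edge lines x(y): per y-bin min/max
for psi in [0]:
    b=np.arange(.19,.30,.004);lo=[];hi=[];yy=[]
    for y in b:
        s=X[(abs(X[:,1]-y)<.002)]
        if len(s)>5: lo.append(s[:,0].min());hi.append(s[:,0].max());yy.append(y)
    print("front",np.polyfit(yy,lo,1),"back",np.polyfit(yy,hi,1), np.degrees(np.arctan(np.polyfit(yy,np.add(lo,hi)/2,1)[0])))
# hinge pins / black bar
g=cv2.cvtColor(im,cv2.COLOR_BGR2HSV)
s=(P[...,2]>.14)&(P[...,2]<.25)&(P[...,0]>.44)&(P[...,0]<.6)&(d>.1)
Q=P[s];print(len(Q))
E
```

```text
half {'c': array([0.4155, 0.3921]), 'size': array([48.6, 60.2]), 'yaw': np.float64(4.55), 'z': np.float64(0.1137), 'zs': np.float64(0.001), 'n': 2173}
mid {'c': array([0.4223, 0.2914]), 'size': array([ 48.5, 229. ]), 'yaw': np.float64(3.8), 'z': np.float64(0.0798), 'zs': np.float64(0.001), 'n': 5823}
front [-0.05958439  0.41633538] back [-0.0621531   0.46439568] -3.483224697622914
5383
```

```bash
python3 - <<'E'
from h import *
f=np.load("w1.npz");o=dict(tool_pos=f["p"],tool_rot=f["r"]);im,d=f["im"],f["d"]
C=cam("wrist",o);P=cloud(C,d)
def fit(m,z,along,bins,fn):
    v,u=np.nonzero(m);X=plane(C,np.c_[u,v],z)[:,:2];a=[];b=[]
    for t in bins:
        s=X[abs(X[:,along]-t)<.003]
        if len(s)>3:a.append(t);b.append(fn(s[:,1-along]))
    a,b=np.array(a),np.array(b);p=np.polyfit(a,b,1);r=b-np.polyval(p,a);k=abs(r-np.median(r))<.002
    p=np.polyfit(a[k],b[k],1);return p,np.degrees(np.arctan(p[0])),k.sum(),len(a)
R=red(im)
print("free end y(x)",fit(R&(abs(P[...,2]-.08)<.005)&(P[...,1]<.3)&(P[...,1]>.12),.08,0,np.arange(.405,.445,.004),np.min))
base=(abs(P[...,2]-.012)<.005)&~R&(P[...,0]>.33)&(P[...,0]<.5)&(P[...,1]>.1)&(P[...,1]<.5)
print("base front x(y)",fit(base,.012,1,np.arange(.17,.46,.006),np.min))
h=R&(abs(P[...,2]-.114)<.005)&(P[...,1]>.3)
print("half front,back",fit(h,.114,1,np.arange(.37,.416,.004),np.min),fit(h,.114,1,np.arange(.37,.416,.004),np.max))
print("half ends",fit(h,.114,0,np.arange(.397,.435,.004),np.min),fit(h,.114,0,np.arange(.397,.435,.004),np.max))
m=R&(abs(P[...,2]-.08)<.005)&(P[...,1]<.36)&(P[...,1]>.15)
print("mid front,back",fit(m,.08,1,np.arange(.185,.35,.004),np.min),fit(m,.08,1,np.arange(.185,.35,.004),np.max))
# joint: dark gap pixels in mid row
for x in(.41,.42,.43,.44):
    y=np.arange(.27,.32,.0005);uv=proj(C,np.c_[np.full_like(y,x),y,np.full_like(y,.08)]).astype(np.float32)
    g=cv2.remap(cv2.cvtColor(im,cv2.COLOR_BGR2GRAY).astype(np.float32),uv[:,:1],uv[:,1:],cv2.INTER_LINEAR).ravel();w=np.clip(np.median(g)-g-8,0,None);print("joint",x,(w*y).sum()/w.sum())
E
```

```text
free end y(x) (array([0.03435975, 0.16275519]), np.float64(1.9678944247938122), np.int64(10), 10)
base front x(y) (array([-0.06552631,  0.40412337]), np.float64(-3.749021418784055), np.int64(49), 49)
half front,back (array([-0.05364414,  0.41264932]), np.float64(-3.0706396249531864), np.int64(12), 12) (array([-0.06516438,  0.46499471]), np.float64(-3.7283725826638876), np.int64(12), 12)
half ends (array([0.06034451, 0.33729777]), np.float64(3.4532983044493064), np.int64(10), 10) (array([0.08204223, 0.38813673]), np.float64(4.690169208619498), np.int64(10), 10)
mid front,back (array([-0.06552728,  0.41755362]), np.float64(-3.7490765707927545), np.int64(42), 42) (array([-0.0658727 ,  0.46535719]), np.float64(-3.7687829131929216), np.int64(42), 42)
joint 0.41 0.29863742216932415
joint 0.42 0.29948791605425223
joint 0.43 0.2999595008392552
joint 0.44 0.29953331153437424
```

```bash
python3 - <<'E'
from h import *
o=ctrl.get_obs();print(o["q"].round(3)); print(goto([.38,-.27,.30],Rd(np.radians(-10))))
E
```

```text
[ 0.507 -0.291  1.868  0.     1.565 -1.171]
(array([ 0.1176, -0.9447,  0.0671]), array([-1.000e-04, -4.000e-04,  1.795e-01]))
```

Request:
apply_moves(
  rows=[0.118,-0.945,0.067,0,0,0.18,0.118,-0.945,0.067,0,0,0.18,0.118,-0.945,0.067,0,0,0.18,0.118,-0.945,0.067,0,0,0.18,0.118,-0.945,0.067,0,0,0.18,0.118,-0.945,0.067,0,0,0.18,0.118,-0.945,0.067,0,0,0.18,0.118,-0.945,0.067,0,0,0.18,0.118,-0.945,0.067,0,0,0.18,0.118,-0.945,0.067,0,0,0.18,0.118,-0.945,0.067,0,0,0.18,0.118,-0.945,0.067,0,0,0.18,0.118,-0.945,0.067,0,0,0.18,0.118,-0.945,0.067,0,0,0.18,0.118,-0.945,0.067,0,0,0.18],
)

```text
t: 2.9
tool_pos: [0.3797, -0.2699, 0.3003]
tool_rot: [0.276, 3.129, 0.001]
contact_force: [-0.7, 0.3, 0.1]
opening: 0.0856
grip_force: 0.0
```

```bash
python3 - <<'E'
from h import *
o,im,d=snap("wrist");print(o["t"],o["tool_pos"],abs(o["dq"]).max())
cv2.imwrite("pics/w2.png",im)
C=cam("wrist",o);P=cloud(C,d)
k,lab,st,ce=cv2.connectedComponentsWithStats(cv2.morphologyEx((red(im)&(P[...,2]>.024)&(P[...,0]>.3)).astype(np.uint8),cv2.MORPH_OPEN,np.ones((3,3))))
for i in range(1,k):
    if st[i,4]>200:
        q=P[lab==i];b=(q[:,0].min()-.01,q[:,0].max()+.01,q[:,1].min()-.01,q[:,1].max()+.01)
        print(ce[i].round(),top(o,im,d,.034,b))
E
```

```text
2.9 [ 0.37965314 -0.26991371  0.300297  ] 0.008206830498537161
[190. 207.] {'c': array([ 0.4222, -0.3616]), 'size': array([ 47.2, 122.7]), 'yaw': np.float64(76.15), 'z': np.float64(0.0339), 'zs': np.float64(0.0008), 'n': 3318}
[284. 200.] {'c': array([ 0.4318, -0.2424]), 'size': array([45.9, 91.6]), 'yaw': np.float64(-77.81), 'z': np.float64(0.0338), 'zs': np.float64(0.0008), 'n': 2509}
[381. 205.] {'c': array([ 0.458, -0.123]), 'size': array([47.9, 59.4]), 'yaw': np.float64(82.17), 'z': np.float64(0.0337), 'zs': np.float64(0.001), 'n': 1573}
```

View pics/w2.png

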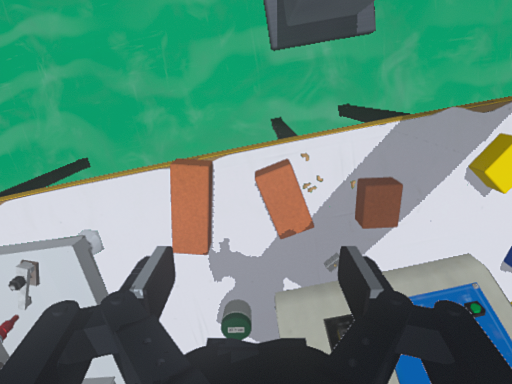

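Wrist view: full brick (190,207), three-quarter (284,200), half (381,205); sizes confirm the choice.

```bash
python3 - <<'E'
from h import *
R=Rd(np.radians(-13.85))
print(goto([.4222,-.3616,.14],R),goto([.4222,-.3616,.078],R))
E
```

```text
(array([-0.0965, -0.1381,  0.2673]), array([0.0001, 0.0002, 0.0422])) (array([-0.0964, -0.1382,  0.3707]), array([0.0001, 0.0002, 0.0422]))
```

Request:
apply_moves(
  rows=[-0.0965,-0.138,0.267,0,0,0.0422,-0.0965,-0.138,0.267,0,0,0.0422,-0.0965,-0.138,0.267,0,0,0.0422,-0.0965,-0.138,0.267,0,0,0.0422,-0.0965,-0.138,0.267,0,0,0.0422,-0.0965,-0.138,0.31,0,0,0.0422,-0.0965,-0.138,0.34,0,0,0.0422,-0.0965,-0.138,0.36,0,0,0.0422,-0.0965,-0.138,0.3707,0,0,0.0422,-0.0965,-0.138,0.3707,0,0,0.0422,-0.0965,-0.138,0.3707,0,0,0.0422],
)

```text
t: 4.05
tool_pos: [0.4221, -0.3633, 0.0793]
tool_rot: [0.382, 3.117, -0.002]
contact_force: [-0.7, -0.0, -0.4]
opening: 0.0853
grip_force: 0.0
```

Request:
apply_moves(
  rows=[0,0,0,0,0,0,0,0,0,0,0,0,0,0,0,0,0,0,0,0,0,0,0,0,0,0,0,0,0,0,0,0,0,0,0,0,0,0,0,0,0,0,0,0,0,0,0,0],
  grip=0.3,
  grip_force=50,
)

```text
t: 4.85
tool_pos: [0.4219, -0.3633, 0.0787]
tool_rot: [0.383, 3.117, -0.001]
contact_force: [-1.0, 2.0, 5.8]
opening: 0.047
grip_force: 54.2
```

Request:
apply_moves(
  rows=[0,0,-0.02,0,0,0,0,0,-0.06,0,0,0,0,0,-0.13,0,0,0,0,0,-0.2,0,0,0,0,0,-0.27,0,0,0,0,0,-0.35,0,0,0,0,0,-0.37,0,0,0,0,0,-0.37,0,0,0],
)

```text
t: 5.65
tool_pos: [0.4219, -0.3635, 0.3022]
tool_rot: [0.382, 3.115, -0.005]
contact_force: [-0.3, 0.2, -4.3]
opening: 0.0472
grip_force: 53.3
```

```bash
python3 - <<'E'
from h import *
o=ctrl.get_obs();print(o["tool_pos"],o["opening"],o["contact_force"])
R=Rd(np.radians(-86.25))
print(goto([.405,-.05,.30],Rd(np.radians(-50))),goto([.4218,.2993,.26],R))
E
```

```text
[ 0.42192291 -0.3635221   0.30217296] 0.04717690736051613 [-0.32343114  0.23831036 -4.30650045]
(array([0.1537, 0.5002, 0.0018]), array([-0.0009,  0.0027,  0.4001])) (array([0.2675, 1.0721, 0.0666]), array([0.    , 0.003 , 0.8029]))
```

Request:
apply_moves(
  rows=[0.03,0.05,0,0,0,0.06,0.05,0.11,0,0,0,0.12,0.07,0.18,0,0,0,0.18,0.09,0.25,0,0,0,0.24,0.11,0.32,0,0,0,0.3,0.13,0.39,0,0,0,0.36,0.145,0.45,0,0,0,0.4,0.154,0.5,0,0,0,0.4,0.154,0.5,0,0,0,0.4],
)

```text
t: 6.55
tool_pos: [0.4029, -0.0464, 0.2957]
tool_rot: [-1.317, -2.844, -0.001]
contact_force: [-0.2, -0.5, -3.8]
opening: 0.0475
grip_force: 53.7
```

```bash
python3 - <<'E'
from h import *
o=ctrl.get_obs();print(o["tool_pos"],o["opening"],o["contact_force"])
print(goto([.4218,.2993,.26],Rd(np.radians(-86.25))))
E
```

```text
[ 0.40293886 -0.04636692  0.29570143] 0.04751307240140511 [-0.16051604 -0.52348572 -3.76040983]
(array([0.4186, 0.3968, 0.0612]), array([-0.0029, -0.0034,  0.4062]))
```

Request:
apply_moves(
  rows=[0.05,0.05,0,0,0,0.06,0.1,0.1,0,0,0,0.12,0.15,0.15,0,0,0,0.18,0.2,0.2,0,0,0,0.24,0.25,0.25,0,0,0,0.3,0.3,0.3,0.02,0,0,0.36,0.35,0.34,0.03,0,0,0.4,0.39,0.37,0.05,0,0,0.406,0.418,0.397,0.061,0,0,0.406,0.418,0.397,0.061,0,0,0.406,0.418,0.397,0.061,0,0,0.406,0.418,0.397,0.061,0,0,0.406],
)

```text
t: 7.75
tool_pos: [0.4254, 0.2945, 0.2618]
tool_rot: [-2.154, -2.286, 0.004]
contact_force: [0.1, 0.2, -3.7]
opening: 0.047
grip_force: 53.9
```

```bash
python3 - <<'E'
from h import *
o,im,d=snap("wrist");print(o["tool_pos"],o["opening"],o["contact_force"],abs(o["dq"]).max())
np.savez("w3.npz",im=im,d=d,p=o["tool_pos"],r=o["tool_rot"]);cv2.imwrite("pics/w3.png",im)
print(goto([.4218,.2993,.19],Rd(np.radians(-86.25))))
C=cam("wrist",o);P=cloud(C,d)
for zz in(.114,):print(top(o,im,d,zz,(.3,.5,.34,.5)))
q=P[red(im)&(P[...,2]>.13)&(P[...,2]<.26)]; print(len(q),np.percentile(q[:,2],[5,50,95]) if len(q) else 0)
E
```

```text
[0.42542753 0.29454472 0.26184464] 0.046983146266046535 [ 0.13953143  0.1965534  -3.74701689] 0.01825839152771011
(array([ 0.0083, -0.0058,  0.1208]), array([-0.0007,  0.0005, -0.004 ]))
{'c': array([0.4173, 0.3937]), 'size': array([46.7, 58.9]), 'yaw': np.float64(3.92), 'z': np.float64(0.1139), 'zs': np.float64(0.0007), 'n': 5890}
20120 [0.21230165 0.2169646  0.21790858]
```

View pics/w3.png

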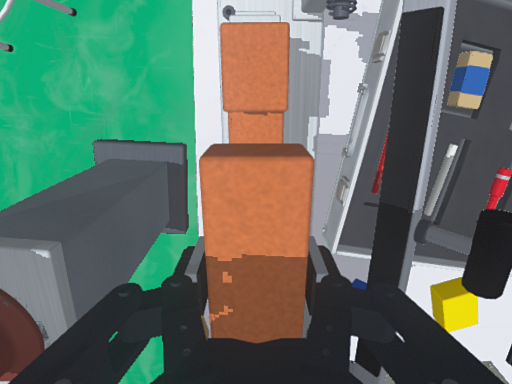

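Wrist view: held brick (257,240) squarely in the fingers, laid half brick at (255,67), mid course between them.

```bash
cat >> h.py <<'E'
def rel(o,im,d,ztop,zmax=.26,blen=.123,target=-.0945,zref=.114,refbox=(.3,.5,.34,.5),ref=None):
    C=cam("wrist",o);P=cloud(C,d)
    ps=np.radians(3.75);ex=np.array([np.cos(ps),np.sin(ps)]);ey=np.array([-ex[1],ex[0]])
    def edges(m,z):
        v,u=np.nonzero(m);X=plane(C,np.c_[u,v],z)[:,:2];a,b=X@ex,X@ey
        e=b.max()
        yb=np.arange(e-.045,e-.006,.003);L=[a[abs(b-y)<.0015].min() for y in yb];Rr=[a[abs(b-y)<.0015].max() for y in yb]
        am=np.median(a);xb=np.arange(am-.018,am+.019,.003);E=[b[abs(a-x)<.0015].max() for x in xb];S=[b[abs(a-x)<.0015].min() for x in xb]
        pl,pr=np.polyfit(yb,L,1),np.polyfit(yb,Rr,1)
        return dict(x=(np.median(L)+np.median(Rr))/2,w=np.median(Rr)-np.median(L),yaw=-np.degrees([pl[0],pr[0]]).round(2),hi=np.median(E),lo=np.median(S),endyaw=np.degrees(np.polyfit(xb,E,1)[0]).round(2))
    R=red(im)
    h=edges(R&(abs(P[...,2]-ztop)<.004),ztop)
    b=refbox;f=edges(R&(abs(P[...,2]-zref)<.004)&(P[...,0]>b[0])&(P[...,0]<b[1])&(P[...,1]>b[2])&(P[...,1]<b[3]),zref)
    return h,f
E
python3 - <<'E'
from h import *
f=np.load("w3.npz");o=dict(tool_pos=f["p"],tool_rot=f["r"]);im,d=f["im"],f["d"]
C=cam("wrist",o);P=cloud(C,d);R=red(im)
q=P[R&(P[...,2]>.2)];zt=np.median(q[:,2]);print(zt,np.histogram(q[:,2],8))
h,g=rel(o,im,d,zt);print(h);print(g)
print("tool in carrier ax",np.array(o["tool_pos"][:2])@[np.cos(np.radians(3.75)),np.sin(np.radians(3.75))],np.array(o["tool_pos"][:2])@[-np.sin(np.radians(3.75)),np.cos(np.radians(3.75))])
E
```

```text
0.21698483283535452 (array([ 4068, 15603,     0,     5,     5,     0,     0,   106]), array([0.20000422, 0.21646313, 0.23292204, 0.24938095, 0.26583986,
       0.28229876, 0.29875767, 0.31521658, 0.33167549]))
{'x': np.float64(0.4429624636103815), 'w': np.float64(0.04635300400650039), 'yaw': array([-0.95, -0.31]), 'hi': np.float64(0.3259901488356731), 'lo': np.float64(0.22907811058534444), 'endyaw': np.float64(-0.35)}
{'x': np.float64(0.44209952722196355), 'w': np.float64(0.04617159001543125), 'yaw': array([-0.2 , -0.02]), 'hi': np.float64(0.3946248859491168), 'lo': np.float64(0.3362801185857964), 'endyaw': np.float64(0.54)}
tool in carrier ax 0.4437808043429259 0.26608978274600936
```

Request:
apply_moves(
  rows=[0.0093,-0.0015,0.02,0,0,-0.004,0.0093,-0.0015,0.05,0,0,-0.004,0.0093,-0.0015,0.08,0,0,-0.004,0.0093,-0.0015,0.11,0,0,-0.004,0.0093,-0.0015,0.13,0,0,-0.004,0.0093,-0.0015,0.138,0,0,-0.004,0.0093,-0.0015,0.138,0,0,-0.004,0.0093,-0.0015,0.138,0,0,-0.004],
)

```text
t: 8.6
tool_pos: [0.4248, 0.3014, 0.1813]
tool_rot: [2.146, 2.294, 0.002]
contact_force: [0.2, -0.0, -4.8]
opening: 0.0469
grip_force: 53.8
```

```bash
python3 - <<'E'
from h import *
o,im,d=snap("wrist");print(o["tool_pos"],o["opening"],o["contact_force"],abs(o["dq"]).max())
np.savez("w4.npz",im=im,d=d,p=o["tool_pos"],r=o["tool_rot"]);cv2.imwrite("pics/w4.png",im)
C=cam("wrist",o);P=cloud(C,d);R=red(im)
q=P[R&(P[...,2]>.12)&(P[...,2]<.16)];zt=np.median(q[:,2]);print(zt)
h,g=rel(o,im,d,zt);print(h);print(g)
E
```

```text
[0.42481761 0.30139259 0.18132271] 0.0469120566950012 [ 0.24335648 -0.00860631 -4.79194169] 0.01024069820133062
0.13648427989969625
{'x': np.float64(0.4427502056592665), 'w': np.float64(0.04644392731948105), 'yaw': array([0.07, 0.43]), 'hi': np.float64(0.33293311901251), 'lo': np.float64(0.23619067784305114), 'endyaw': np.float64(0.03)}
{'x': np.float64(0.4421937170063416), 'w': np.float64(0.0464511415140767), 'yaw': array([0.02, 0.11]), 'hi': np.float64(0.3940516266711513), 'lo': np.float64(0.3316576221319696), 'endyaw': np.float64(0.05)}
```

Request:
apply_moves(
  rows=[-0.0026,-0.0008,0.005,0,0,0,-0.0026,-0.0008,0.012,0,0,0,-0.0026,-0.0008,0.02,0,0,0,-0.0026,-0.0008,0.027,0,0,0,-0.0026,-0.0008,0.032,0,0,0,-0.0026,-0.0008,0.032,0,0,0,-0.0026,-0.0008,0.032,0,0,0],
)

```text
t: 9.35
tool_pos: [0.4239, 0.2996, 0.1612]
tool_rot: [-2.146, -2.294, 0.0]
contact_force: [-0.0, 0.2, -3.9]
opening: 0.0471
grip_force: 53.8
```

```bash
python3 - <<'E'
from h import *
o,im,d=snap("wrist");print(o["tool_pos"],o["opening"],o["contact_force"],abs(o["dq"]).max())
np.savez("w5.npz",im=im,d=d,p=o["tool_pos"],r=o["tool_rot"])
C=cam("wrist",o);P=cloud(C,d);R=red(im)
ps=np.radians(3.75);b=P[...,0]*-np.sin(ps)+P[...,1]*np.cos(ps)
for lo,hi in((.25,.325),(.345,.39)):
    q=P[R&(P[...,2]>.1)&(P[...,2]<.14)&(b>lo)&(b<hi)];print("top z",np.median(q[:,2]))
zt=np.median(P[R&(P[...,2]>.1)&(P[...,2]<.14)&(b>.25)&(b<.325)][:,2])
h,g=rel(o,np.where((b<.3332)[...,None],im,0),d,zt);print(h)
h,g=rel(o,np.where((b>.3335)[...,None],im,0),d,.114);print(g)
cv2.imwrite("pics/w5.png",cv2.resize(im[0:200,150:380],None,fx=2.5,fy=2.5))
E
```

```text
[0.42392027 0.29960784 0.1611666 ] 0.047084708205118044 [-0.02891671  0.19525199 -3.89302839] 0.005277260669208962
top z 0.11635789269087018
top z 0.11392154813307892Traceback (most recent call last):
  File "<stdin>", line 9, in <module>
  File "h.py", line 71, in rel
    b=refbox;f=edges(R&(abs(P[...,2]-zref)<.004)&(P[...,0]>b[0])&(P[...,0]<b[1])&(P[...,1]>b[2])&(P[...,1]<b[3]),zref)
               ~~~~~^^^^^^^^^^^^^^^^^^^^^^^^^^^^^^^^^^^^^^^^^^^^^^^^^^^^^^^^^^^^^^^^^^^^^^^^^^^^^^^^^^^^^^^^^^^^^^^^^^
  File "h.py", line 65, in edges
    yb=np.arange(e-.045,e-.006,.003);L=[a[abs(b-y)<.0015].min() for y in yb];Rr=[a[abs(b-y)<.0015].max() for y in yb]
                                        ~~~~~~~~~~~~~~~~~~~~~^^
    return umr_minimum(a, axis, None, out, keepdims, initial, where)
ValueError: zero-size array to reduction operation minimum which has no identity
```

```bash
cat >> h.py <<'E'
PS=np.radians(3.75);EX=np.array([np.cos(PS),np.sin(PS)]);EY=np.array([-EX[1],EX[0]])
def gap(o,im,xc,y0,y1,z=.114):
    "gap edges along carrier y at several carrier x, gray half-level"
    C=cam("wrist",o);g=im[...,2].astype(np.float32);out=[]
    for x in np.arange(xc-.016,xc+.017,.008):
        y=np.arange(y0,y1,.0002);X=np.c_[np.outer(np.full_like(y,x),EX)+np.outer(y,EY),np.full_like(y,z)]
        uv=proj(C,X).astype(np.float32);s=cv2.remap(g,uv[:,:1],uv[:,1:],cv2.INTER_LINEAR).ravel()
        th=(np.median(s)+s.min())/2;b=y[s<th];out.append((b.min(),b.max()))
    return np.median(out,0).round(4),np.ptp(out,axis=0).round(4)
def xs(o,im,d,y,z,tol=.004):
    "carrier-x edges of the red face at height z, at carrier y values"
    C=cam("wrist",o);P=cloud(C,d);m=red(im)&(abs(P[...,2]-z)<tol);v,u=np.nonzero(m);X=plane(C,np.c_[u,v],z)[:,:2];a,b=X@EX,X@EY
    return np.array([[a[abs(b-t)<.002].min(),a[abs(b-t)<.002].max()] for t in y if (abs(b-t)<.002).sum()>5])
E
python3 - <<'E'
from h import *
f=np.load("w5.npz");o=dict(tool_pos=f["p"],tool_rot=f["r"]);im,d=f["im"],f["d"]
print(gap(o,im,.4425,.322,.342,.115))
for y,z in((np.arange(.29,.326,.006),.1164),(np.arange(.345,.39,.006),.1139)):
    e=xs(o,im,d,y,z,.003);print(e.mean(0),e.mean(),np.degrees(np.polyfit(y,e.mean(1),1)[0]))
cv2.imwrite("pics/w5.png",cv2.resize(im[0:200,150:380],None,fx=2.5,fy=2.5))
E
```

```text
(array([0.33  , 0.3352]), array([0.    , 0.0002]))
[0.4184009  0.46483113] 0.4416160126783649 -0.0029674777458574605
[0.4189769  0.46539245] 0.4421846723028835 -0.1884407504343369
```

View pics/w5.png

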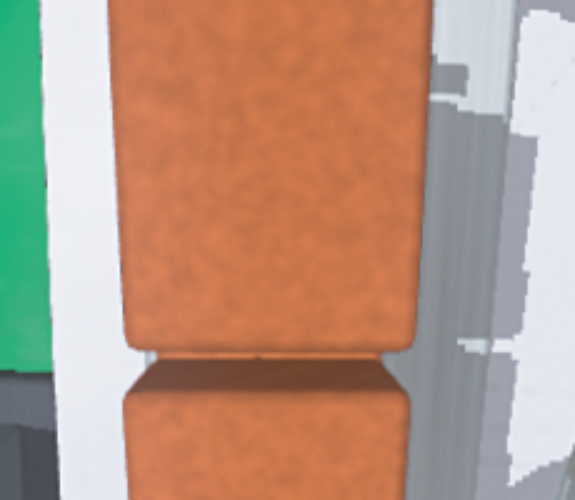

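Crop: held brick (265,440) aligned with the laid half (265,180), narrow gap at row ~355.

Request:
apply_moves(
  rows=[0,0.0006,0.001,0,0,0,0,0.0006,0.002,0,0,0,0,0.0006,0.003,0,0,0,0,0.0006,0.0035,0,0,0,0,0.0006,0.004,0,0,0,0,0.0006,0.004,0,0,0],
)

```text
t: 10.0
tool_pos: [0.4243, 0.2996, 0.1588]
tool_rot: [-2.146, -2.294, 0.0]
contact_force: [-1.1, 0.3, -3.6]
opening: 0.0472
grip_force: 53.8
```

Request:
apply_moves(
  rows=[0,0,0.0005,0,0,0,0,0,0.001,0,0,0,0,0,0.001,0,0,0],
)

```text
t: 10.3
tool_pos: [0.4244, 0.2997, 0.1588]
tool_rot: [2.146, 2.294, -0.0]
contact_force: [-1.5, -0.4, -0.2]
opening: 0.0474
grip_force: 54.4
```

Request:
apply_moves(
  rows=[0,0,0,0,0,0,0,0,0,0,0,0,0,0,0,0,0,0,0,0,0,0,0,0],
  grip=0.7,
)

```text
t: 10.7
tool_pos: [0.4246, 0.2998, 0.1586]
tool_rot: [2.146, 2.294, 0.001]
contact_force: [-0.7, -0.6, 0.6]
opening: 0.06
grip_force: 0.0
```

Request:
apply_moves(
  rows=[0,0,-0.01,0,0,0,0,0,-0.03,0,0,0,0,0,-0.08,0,0,0,0,0,-0.14,0,0,0,0,0,-0.2,0,0,0,0,0,-0.25,0,0,0,0,0,-0.25,0,0,0],
)

```text
t: 11.4
tool_pos: [0.4262, 0.3006, 0.3158]
tool_rot: [2.143, 2.292, 0.018]
contact_force: [0.4, 0.2, 0.2]
opening: 0.0598
grip_force: 0.0
```

```bash
python3 - <<'E'
from h import *
o,im,d=snap("wrist");print(o["tool_pos"],o["opening"],abs(o["dq"]).max(),o["q"].round(2))
np.savez("w6.npz",im=im,d=d,p=o["tool_pos"],r=o["tool_rot"])
cv2.imwrite("pics/w6.png",im)
print(gap(o,im,.4425,.322,.342,.114))
for y,z in((np.arange(.24,.328,.006),.114),(np.arange(.345,.39,.006),.114),(np.arange(.18,.2,.006),.08)):
    e=xs(o,im,d,y,z,.004);
    if len(e):print(e.mean(0),e.mean(),len(e),np.degrees(np.polyfit(y[:len(e)],e.mean(1),1)[0]) if len(e)>2 else 0)
print(goto([.405,-.03,.30],Rd(np.radians(-45))))
E
```

```text
[0.42621213 0.30064059 0.31584615] 0.05977332248181656 0.07179738486156105 [ 0.47 -0.21  1.84  0.    1.5   0.4 ]
(array([0.3302, 0.3364]), array([0.0002, 0.004 ]))
[0.41933123 0.46496815] 0.44214968920009146 15 -0.27417409961706674
[0.41916511 0.46501614] 0.44209062669052046 8 -0.1680567594869726
[0.42860476 0.46480287] 0.44670381655231406 3 62.38994796385541
(array([-0.5469, -0.0708,  0.0191]), array([ 4.800e-03, -2.000e-04, -4.574e-01]))
```

View pics/w6.png

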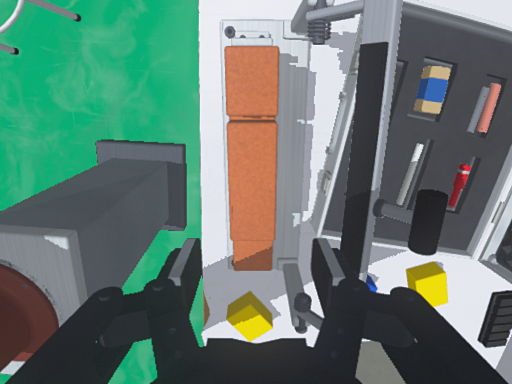

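Wrist view: full brick seated (252,180) in line with the laid half (252,82), joint at row 119; bare mid course at (252,255), handle at (428,222). Now the half brick.

Request:
apply_moves(
  rows=[-0.05,-0.01,0.0,0,0,-0.06,-0.11,-0.02,0.0,0,0,-0.12,-0.18,-0.03,0.01,0,0,-0.19,-0.26,-0.04,0.01,0,0,-0.26,-0.34,-0.05,0.02,0,0,-0.33,-0.42,-0.06,0.02,0,0,-0.4,-0.49,-0.07,0.02,0,0,-0.457,-0.547,-0.07,0.02,0,0,-0.457,-0.547,-0.07,0.02,0,0,-0.457,-0.547,-0.07,0.02,0,0,-0.457],
  grip=1,
)

```text
t: 12.45
tool_pos: [0.4039, -0.0309, 0.2954]
tool_rot: [-1.206, -2.899, -0.0]
contact_force: [0.3, -0.3, 0.9]
opening: 0.0853
grip_force: 0.0
```

```bash
python3 - <<'E'
from h import *
o=ctrl.get_obs();print(o["tool_pos"],o["q"].round(2))
R=Rd(np.radians(-7.8));print(goto([.458,-.123,.18],R))
E
```

```text
[ 0.4038757  -0.0308998   0.29536856] [-0.26 -0.51  2.1   0.    1.55 -1.04]
(array([-0.1728, -0.0442,  0.192 ]), array([ 1.000e-04, -1.300e-03, -4.151e-01]))
```

Request:
apply_moves(
  rows=[-0.03,-0.008,0.01,0,0,-0.07,-0.06,-0.016,0.03,0,0,-0.15,-0.1,-0.025,0.06,0,0,-0.23,-0.14,-0.035,0.1,0,0,-0.31,-0.173,-0.044,0.14,0,0,-0.39,-0.173,-0.044,0.192,0,0,-0.415,-0.173,-0.044,0.192,0,0,-0.415,-0.173,-0.044,0.192,0,0,-0.415,-0.173,-0.044,0.192,0,0,-0.415],
)

```text
t: 13.35
tool_pos: [0.4599, -0.1221, 0.1828]
tool_rot: [0.209, 3.132, -0.001]
contact_force: [-0.8, 0.1, 1.1]
opening: 0.0853
grip_force: 0.0
```

```bash
python3 - <<'E'
from h import *
o,im,d=snap("wrist");print(o["tool_pos"],abs(o["dq"]).max())
print(top(o,im,d,.034,(.41,.52,-.17,-.08)));c=top(o,im,d,.034,(.41,.52,-.17,-.08))
print(goto([.458,-.123,.078],Rd(np.radians(-7.8))))
a=c["c"];print(goto([a[0],a[1],.078],Rd(np.radians(c["yaw"]-90))))
E
```

```text
[ 0.45988486 -0.12212148  0.18283963] 0.011060329280228102
{'c': array([ 0.4586, -0.1211]), 'size': array([46.1, 59.4]), 'yaw': np.float64(82.36), 'z': np.float64(0.0338), 'zs': np.float64(0.0008), 'n': 3985}
(array([ 0.0038, -0.0013,  0.1753]), array([-0.0006,  0.0021,  0.0018]))
(array([0.0032, 0.0019, 0.1753]), array([-0.0006,  0.0021,  0.    ]))
```

Request:
apply_moves(
  rows=[0.003,0.001,0.03,0,0,0,0.003,0.001,0.07,0,0,0,0.003,0.001,0.11,0,0,0,0.003,0.001,0.14,0,0,0,0.003,0.001,0.16,0,0,0,0.003,0.001,0.172,0,0,0,0.003,0.001,0.172,0,0,0,0.003,0.001,0.172,0,0,0],
)

```text
t: 14.2
tool_pos: [0.458, -0.1222, 0.0789]
tool_rot: [0.211, 3.133, -0.001]
contact_force: [0.6, -0.5, 0.3]
opening: 0.0854
grip_force: 0.0
```

Request:
apply_moves(
  rows=[0,0,0,0,0,0,0,0,0,0,0,0,0,0,0,0,0,0,0,0,0,0,0,0,0,0,0,0,0,0,0,0,0,0,0,0,0,0,0,0,0,0,0,0,0,0,0,0],
  grip=0.3,
  grip_force=50,
)

```text
t: 15.0
tool_pos: [0.4579, -0.1222, 0.0787]
tool_rot: [0.211, 3.133, -0.001]
contact_force: [-1.2, -0.2, 5.6]
opening: 0.0475
grip_force: 53.8
```

Request:
apply_moves(
  rows=[0,0,-0.02,0,0,0,0,0,-0.06,0,0,0,0,0,-0.13,0,0,0,0,0,-0.2,0,0,0,0,0,-0.27,0,0,0,0,0,-0.35,0,0,0,0,0,-0.37,0,0,0,0,0,-0.37,0,0,0],
)

```text
t: 15.8
tool_pos: [0.4579, -0.1222, 0.3023]
tool_rot: [0.21, 3.13, -0.003]
contact_force: [0.5, 0.0, -2.1]
opening: 0.0472
grip_force: 53.2
```

```bash
python3 - <<'E'
from h import *
o=ctrl.get_obs();print(o["tool_pos"],o["opening"],o["contact_force"])
print(goto([.405,.05,.30],Rd(np.radians(-60))))
E
```

```text
[ 0.45789581 -0.12217101  0.30230349] 0.04724734143536415 [ 0.54043243  0.04919303 -2.1350813 ]
(array([0.1258, 0.2726, 0.0029]), array([5.000e-04, 3.000e-03, 5.813e-01]))
```

Request:
apply_moves(
  rows=[0.04,0.02,0,0,0,0.07,0.07,0.05,0,0,0,0.15,0.09,0.09,0,0,0,0.23,0.1,0.13,0,0,0,0.31,0.11,0.17,0,0,0,0.39,0.12,0.21,0,0,0,0.47,0.126,0.25,0,0,0,0.54,0.126,0.273,0,0,0,0.58,0.126,0.273,0,0,0,0.58,0.126,0.273,0,0,0,0.58],
)

```text
t: 16.8
tool_pos: [0.4034, 0.0505, 0.2972]
tool_rot: [-1.564, -2.72, 0.004]
contact_force: [0.8, -0.6, -1.3]
opening: 0.0466
grip_force: 53.0
```

```bash
python3 - <<'E'
from h import *
o=ctrl.get_obs();print(o["tool_pos"],o["opening"],o["contact_force"])
t=.4425*EX+.1758*EY;print(t,goto([t[0],t[1],.25],Rd(np.radians(-86.25))))
E
```

```text
[0.40337899 0.05048472 0.2972014 ] 0.046614001418680585 [ 0.79161155 -0.61748311 -1.26565708]
[0.4300547  0.20436448] (array([0.1991, 0.1678, 0.0784]), array([-0.0029, -0.0007,  0.2941]))
```

Request:
apply_moves(
  rows=[0.04,0.03,0.0,0,0,0.07,0.08,0.07,0.01,0,0,0.15,0.13,0.11,0.03,0,0,0.22,0.17,0.145,0.05,0,0,0.28,0.199,0.168,0.078,0,0,0.294,0.199,0.168,0.078,0,0,0.294,0.199,0.168,0.078,0,0,0.294,0.199,0.168,0.078,0,0,0.294],
)

```text
t: 17.6
tool_pos: [0.4319, 0.2034, 0.2532]
tool_rot: [2.15, 2.29, -0.0]
contact_force: [0.0, -0.5, -1.9]
opening: 0.0473
grip_force: 52.9
```

```bash
cat > m.py <<'E'
from h import *
import sys
o,im,d=snap("wrist");print(o["tool_pos"],o["contact_force"],abs(o["dq"]).max())
np.savez("wl.npz",im=im,d=d,p=o["tool_pos"],r=o["tool_rot"])
C=cam("wrist",o);P=cloud(C,d);R=red(im);b=P[...,:2]@EY
ty=np.array(o["tool_pos"][:2])@EY;tz=o["tool_pos"][2]-.0447
q=P[R&(abs(P[...,2]-tz)<.008)&(b<ty+.026)];zt=np.median(q[:,2]);print("toolEX",np.array(o["tool_pos"][:2])@EX,"EY",ty,"top",zt)
m=R&(abs(P[...,2]-zt)<.004)&(b<ty+.04);v,u=np.nonzero(m);X=plane(C,np.c_[u,v],zt)[:,:2];a,bb=X@EX,X@EY
hi=np.median([bb[abs(a-np.median(a)-t)<.0015].max() for t in np.arange(-.016,.017,.004)])
yy=np.arange(hi-.028,hi-.004,.004);e=np.array([[a[abs(bb-t)<.002].min(),a[abs(bb-t)<.002].max()] for t in yy])
print("held hi",hi,"x",e.mean(0),e.mean(),"yaw",-np.degrees(np.polyfit(yy,e.mean(1),1)[0]))
s=(b>hi+.004)&(b<.34);im2=np.where(s[...,None],im,0)
for nm,y in(("full",np.arange(.235,.328,.006)),("half",np.arange(.342,.39,.006))):
    e=xs(o,im,d,y,.114,.003);print(nm,e.mean(0),e.mean(),-np.degrees(np.polyfit(y,e.mean(1),1)[0]))
print("joint",gap(o,im,.4425,.322,.342,.114))
m=R&(abs(P[...,2]-.114)<.003)&(b>hi+.002)&(b<.3);v,u=np.nonzero(m);X=plane(C,np.c_[u,v],.114)[:,:2];a,bb=X@EX,X@EY
print("full lo",np.median([bb[abs(a-np.median(a)-t)<.0015].min() for t in np.arange(-.016,.017,.004)]))
E
python3 m.py
```

```text
[0.43186532 0.20336532 0.25319881] [ 0.04163051 -0.50539909 -1.9216753 ] 0.01262867860074873
toolEX 0.4442413913261306 EY 0.17468455168840785 top 0.2084069576829931
held hi 0.20462324222887288 x [0.41997296 0.46676336] 0.44336815608216473 yaw 0.4720718994155464Traceback (most recent call last):
  File "m.py", line 14, in <module>
    e=xs(o,im,d,y,.114,.003);print(nm,e.mean(0),e.mean(),-np.degrees(np.polyfit(y,e.mean(1),1)[0]))
                                                                     ~~~~~~~~~~^^^^^^^^^^^^^^^
    raise TypeError("expected x and y to have same length")
TypeError: expected x and y to have same length
```

Request:
apply_moves(
  rows=[-0.003,-0.002,0.02,0,0,0.002,-0.003,-0.002,0.05,0,0,0.002,-0.003,-0.002,0.075,0,0,0.002,-0.003,-0.002,0.09,0,0,0.002,-0.003,-0.002,0.094,0,0,0.002,-0.003,-0.002,0.094,0,0,0.002,-0.003,-0.002,0.094,0,0,0.002],
)

```text
t: 18.35
tool_pos: [0.4309, 0.2026, 0.1974]
tool_rot: [2.153, 2.287, 0.002]
contact_force: [-0.0, -0.0, -1.9]
opening: 0.0471
grip_force: 53.0
```

```bash
sed -i 's/^    e=xs(o,im,d,y,.114,.003);print.*/    e=xs(o,im,d,y,.114,.003);print(nm,len(e),e.mean(0),e.mean())/' m.py; sed -i 's/np.arange(.235,.328,.006)/np.arange(.25,.328,.006)/' m.py; python3 m.py; python3 -c "
import numpy as np,cv2;im=np.load('wl.npz')['im'];cv2.imwrite('pics/wl1.png',im)"
```

```text
[0.43093553 0.20264997 0.19740574] [-0.04402758 -0.03327727 -1.89705624] 0.007385829859876826
toolEX 0.44326680992786294 EY 0.17403154354118208 top 0.15260778271714584
held hi 0.20392609265317704 x [0.41917513 0.46587512] 0.44252512960940554 yaw 0.3334002025826886
full 9 [0.41899077 0.46541907] 0.44220492059728556
half 0 nan nanm.py:14: RuntimeWarning: Mean of empty slice.
  e=xs(o,im,d,y,.114,.003);print(nm,len(e),e.mean(0),e.mean())
  ret = ret.dtype.type(ret / rcount)
Traceback (most recent call last):
  File "m.py", line 15, in <module>
    print("joint",gap(o,im,.4425,.322,.342,.114))
                  ~~~^^^^^^^^^^^^^^^^^^^^^^^^^^^
  File "h.py", line 80, in gap
    th=(np.median(s)+s.min())/2;b=y[s<th];out.append((b.min(),b.max()))
                                                      ~~~~~^^
ValueError: zero-size array to reduction operation minimum which has no identity
```

View pics/wl1.png

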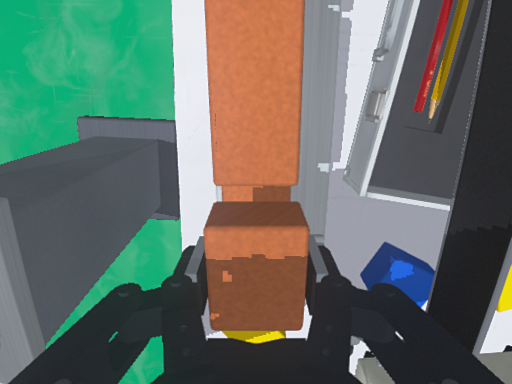

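Wrist view: held half brick (256,260) over the gap; end of the full brick at row 186.

```bash
cat > lo.py <<'E'
from h import *
f=np.load("wl.npz");o=dict(tool_pos=f["p"],tool_rot=f["r"]);im,d=f["im"],f["d"]
C=cam("wrist",o);P=cloud(C,d);b=P[...,:2]@EY
m=red(im)&(abs(P[...,2]-.114)<.003)&(b>.2065)&(b<.3);v,u=np.nonzero(m);X=plane(C,np.c_[u,v],.114)[:,:2];a,bb=X@EX,X@EY
print("full lo",[round(float(bb[abs(a-.4422-t)<.0015].min()),4) for t in np.arange(-.018,.019,.004)])
E
python3 lo.py
```

```text
full lo [0.2086, 0.2086, 0.2085, 0.2085, 0.2085, 0.2085, 0.2085, 0.2084, 0.2084, 0.209]
```

```bash
python3 - <<'E'
from h import *
f=np.load("w6.npz");o=dict(tool_pos=f["p"],tool_rot=f["r"]);im,d=f["im"],f["d"]
C=cam("wrist",o);P=cloud(C,d);R=red(im);b=P[...,:2]@EY
def ends(z,lo,hi):
    m=R&(abs(P[...,2]-z)<.004)&(b>lo)&(b<hi);v,u=np.nonzero(m);X=plane(C,np.c_[u,v],z)[:,:2];a,bb=X@EX,X@EY
    s=[bb[abs(a-.4422-t)<.0015] for t in np.arange(-.016,.017,.004)];return np.median([q.min() for q in s if len(q)]).round(4),np.median([q.max() for q in s if len(q)]).round(4)
print("half",ends(.114,.3335,.42),"full",ends(.114,.19,.3332),"mid",ends(.08,.1,.206))
y=np.arange(.326,.341,.0005)
X=np.c_[np.outer(np.full_like(y,.4422),EX)+np.outer(y,EY),np.full_like(y,.114)];uv=proj(C,X).astype(np.float32)
print(cv2.remap(im[...,2].astype(np.float32),uv[:,:1],uv[:,1:],cv2.INTER_LINEAR).ravel().round())
E
```

```text
half (np.float64(0.3366), np.float64(0.3949)) full (np.float64(0.2087), np.float64(0.3303)) mid (np.float64(0.1501), np.float64(0.189))
[203. 201. 201. 201. 197. 191. 182. 170. 150. 132. 115. 111. 113. 143.
 177. 182. 178. 157. 140. 131. 138. 154. 170. 184. 189. 194. 196. 198.
 201. 204. 207.]
```

The joint to the laid half brick measures about 4.8 mm instead of 3. I will lower the half brick and use its flat end to nudge the full brick about 2 mm.

Request:
apply_moves(
  rows=[-0.0005,-0.0005,0.01,0,0,0,-0.0005,-0.0005,0.022,0,0,0,-0.0005,-0.0005,0.034,0,0,0,-0.0005,-0.0005,0.045,0,0,0,-0.0005,-0.0005,0.052,0,0,0,-0.0005,-0.0005,0.052,0,0,0,-0.0005,-0.0005,0.052,0,0,0],
)

```text
t: 19.1
tool_pos: [0.4302, 0.2022, 0.1654]
tool_rot: [-2.153, -2.288, 0.0]
contact_force: [0.5, -0.9, -2.1]
opening: 0.0472
grip_force: 53.0
```

```bash
python3 m.py 2>/dev/null; cat > g2.py <<'E'
from h import *
f=np.load("wl.npz");o=dict(tool_pos=f["p"],tool_rot=f["r"]);im,d=f["im"],f["d"]
C=cam("wrist",o);P=cloud(C,d);R=red(im);b=P[...,:2]@EY
def ends(z,lo,hi):
    m=R&(abs(P[...,2]-z)<.004)&(b>lo)&(b<hi);v,u=np.nonzero(m);X=plane(C,np.c_[u,v],z)[:,:2];a,bb=X@EX,X@EY
    s=[bb[abs(a-.4422-t)<.0015] for t in np.arange(-.016,.017,.004)];return np.median([q.min() for q in s if len(q)]).round(4),np.median([q.max() for q in s if len(q)]).round(4)
print("full",ends(.114,.2069,.3332)); print(o["tool_pos"])
cv2.imwrite("pics/wl2.png",cv2.resize(im[0:300,130:390],None,fx=2,fy=2))
E
python3 g2.py
```

```text
[0.43023137 0.202224   0.16540755] [ 0.48798924 -0.94489502 -2.06603498] 0.008045418518267549
toolEX 0.442536295548512 EY 0.17365254565026025 top 0.12060687256883146
held hi 0.20316897393047798 x [0.41836382 0.46508007] 0.44172194715418533 yaw 0.45127222678458945
full 8 [0.41897999 0.46542395] 0.4422019741926203
half 0 nan nan
full (np.float64(0.2089), np.float64(0.2903))
[0.43023137 0.202224   0.16540755]
```

Request:
apply_moves(
  rows=[0.003,0.0008,0,0,0,0.003,0.005,0.0008,0,0,0,0.003,0.006,0.0008,0,0,0,0.003,0.007,0.0008,0,0,0,0.003,0.008,0.0008,0,0,0,0.003,0.009,0.0008,0,0,0,0.003,0.01,0.0008,0,0,0,0.003,0.01,0.0008,0,0,0,0.003],
)

```text
t: 19.95
tool_pos: [0.4303, 0.2082, 0.1655]
tool_rot: [2.158, 2.283, -0.0]
contact_force: [-1.0, -1.0, -2.0]
opening: 0.0472
grip_force: 53.1
```

```bash
python3 m.py 2>/dev/null; python3 g2.py
```

```text
[0.43032155 0.20816353 0.16547988] [-0.95700683 -0.96371294 -1.97188088] 0.0017166474911072247
toolEX 0.4430147402203264 EY 0.17957345759635787 top 0.12067476610026652
held hi 0.20914042894394475 x [0.41884028 0.46560857] 0.4422244248836691 yaw 0.2643704443231129
full 9 [0.41900901 0.46544853] 0.44222877284776246
half 0 nan nan
full (np.float64(0.2054), np.float64(0.2963))
[0.43032155 0.20816353 0.16547988]
```

Request:
apply_moves(
  rows=[-0.002,0,0,0,0,0,-0.005,0,0,0,0,0,-0.005,0,0,0,0,0,-0.005,0,0,0,0,0],
)

```text
t: 20.4
tool_pos: [0.4305, 0.2052, 0.1655]
tool_rot: [-2.159, -2.282, -0.0]
contact_force: [-0.0, 0.7, -2.8]
opening: 0.0472
grip_force: 53.1
```

```bash
python3 m.py 2>/dev/null; python3 g2.py
```

```text
[0.43050203 0.20515891 0.16547819] [-0.03614855  0.74971989 -2.79774703] 0.001065028120147553
toolEX 0.4429983277256663 EY 0.1765634681213545 top 0.12067712839333974
held hi 0.20607155627475904 x [0.41889621 0.46559221] 0.4422442098075836 yaw 0.19828090324376435
full 8 [0.4189737 0.4654425] 0.4422081042129382
half 0 nan nan
full (np.float64(0.2088), np.float64(0.2933))
[0.43050203 0.20515891 0.16547819]
```

```bash
python3 - <<'E'
from h import *
f=np.load("wl.npz");o=dict(tool_pos=f["p"],tool_rot=f["r"]);im,d=f["im"],f["d"]
C=cam("wrist",o);P=cloud(C,d)
for x in(.432,.4422,.452):
    y=np.arange(.2,.216,.0005);X=np.c_[np.outer(np.full_like(y,x),EX)+np.outer(y,EY),np.full_like(y,.114)];uv=proj(C,X).astype(np.float32)
    print(cv2.remap(im[...,2].astype(np.float32),uv[:,:1],uv[:,1:],cv2.INTER_LINEAR).ravel().astype(int))
    z=cv2.remap(P[...,2].astype(np.float32),uv[:,:1],uv[:,1:],cv2.INTER_NEAREST).ravel();print((z*1000).round().astype(int))
E
```

```text
[180 171 158 142 124 113 113 113 111 111 111 111 111 112 114 113 119 149
 179 190 199 199 199 200 201 202 204 207 208 208 207 206]
[121 120 120 119 118 118 117 116 115 114 113 111 110 109 108 107 105 104
 115 113 114 113 114 114 115 115 113 114 113 115 115 114]
[171 163 152 136 121 112 114 113 111 111 113 113 113 111 110 110 118 148
 179 188 197 201 201 199 196 193 193 193 193 194 195 197]
[121 119 120 119 118 118 118 115 114 235 112 111 110 109 108 107 106 104
 114 114 115 114 114 113 115 114 114 113 113 114 115 114]
[176 166 152 134 118 111 111 113 115 116 115 114 111 109 109 108 116 148
 180 190 196 199 199 198 195 192 191 193 196 201 202 201]
[120 120 120 118 119 117 117 116 116 114 113 111 109 110 108 107 105 104
 113 114 113 114 113 115 114 114 112 114 114 113 114 115]
```

Request:
apply_moves(
  rows=[0,0,-0.02,0,0,0,0,0,-0.08,0,0,0,0.02,0,-0.15,0,0,0,0.06,0,-0.22,0,0,0,0.1,0,-0.27,0,0,0,0.1,0,-0.27,0,0,0,0.1,0,-0.27,0,0,0,0.1,0,-0.27,0,0,0],
)

```text
t: 21.25
tool_pos: [0.4265, 0.2643, 0.3255]
tool_rot: [-2.158, -2.281, 0.005]
contact_force: [0.8, 1.0, -2.6]
opening: 0.0473
grip_force: 53.1
```

```bash
cat > prof.py <<'E'
from h import *
import sys
f=np.load(sys.argv[1]);o=dict(tool_pos=f["p"],tool_rot=f["r"]);im,d=f["im"],f["d"]
C=cam("wrist",o);P=cloud(C,d);R=red(im);b=P[...,:2]@EY
def ends(z,lo,hi):
    m=R&(abs(P[...,2]-z)<.003)&(b>lo)&(b<hi);v,u=np.nonzero(m);X=plane(C,np.c_[u,v],z)[:,:2];a,bb=X@EX,X@EY
    s=[bb[abs(a-.4422-t)<.0015] for t in np.arange(-.016,.017,.004)];return np.median([q.min() for q in s if len(q)]).round(4),np.median([q.max() for q in s if len(q)]).round(4)
y=np.arange(.32,.345,.0005);S=[]
for x in np.arange(.43,.455,.004):
    X=np.c_[np.outer(np.full_like(y,x),EX)+np.outer(y,EY),np.full_like(y,.114)];uv=proj(C,X).astype(np.float32)
    S.append(cv2.remap(im[...,2].astype(np.float32),uv[:,:1],uv[:,1:],cv2.INTER_LINEAR).ravel())
s=np.mean(S,0);print(s.astype(int)); k=np.argmin(s);print("min at",y[k]);dk=y[s<170];print("dark",dk.min(),dk.max())
c=(dk.min()+dk.max())/2
print("half",ends(.114,c,.42),"full",ends(.114,.19,c))
E
python3 - <<'E'
from h import *
o,im,d=snap("wrist");print(o["tool_pos"],abs(o["dq"]).max())
np.savez("w7.npz",im=im,d=d,p=o["tool_pos"],r=o["tool_rot"])
E
python3 prof.py w6.npz; python3 prof.py w7.npz
```

```text
[0.42647949 0.26433979 0.32552239] 0.01868362115024191
[203 203 203 203 204 204 204 204 204 204 204 205 205 205 204 204 199 194
 184 172 152 133 114 109 111 141 176 189 195 181 165 148 149 158 173 187
 195 201 203 204 203 204 204 204 204 204 204 204 205 205]
min at 0.3315
dark 0.33 0.3365
half (np.float64(0.3366), np.float64(0.3949)) full (np.float64(0.2087), np.float64(0.3294))
[204 204 204 204 204 205 204 204 204 204 205 205 205 206 206 204 202 192
 182 172 163 157 157 156 150 146 142 136 129 118 109 120 136 158 175 187
 195 201 202 203 203 204 204 204 204 204 205 205 205 205]
min at 0.335
dark 0.33 0.3365
half (np.float64(0.3367), np.float64(0.3946)) full (np.float64(0.2124), np.float64(0.3298))
```

The nudge only just touched: the held edge was over-read by about 1.8 mm because the end face was included. I'll repeat it 1.8 mm further.

Request:
apply_moves(
  rows=[-0.04,0,0.04,0,0,0,-0.08,0,0.08,0,0,0,-0.105,0,0.14,0,0,0,-0.105,0,0.2,0,0,0,-0.105,0,0.25,0,0,0,-0.105,0,0.27,0,0,0,-0.105,0,0.27,0,0,0,-0.099,0,0.27,0,0,0,-0.097,0,0.27,0,0,0,-0.096,0,0.27,0,0,0,-0.095,0,0.27,0,0,0,-0.094,0,0.27,0,0,0,-0.093,0,0.27,0,0,0,-0.092,0,0.27,0,0,0,-0.092,0,0.27,0,0,0],
)

```text
t: 22.8
tool_pos: [0.4303, 0.21, 0.1655]
tool_rot: [2.158, 2.282, 0.0]
contact_force: [0.0, -1.9, -1.2]
opening: 0.0474
grip_force: 53.1
```

```bash
cat > p2.py <<'E'
from h import *
o,im,d=snap("wrist");print(o["t"],o["tool_pos"],o["contact_force"].round(1));p=np.array(o["tool_pos"][:2]);print("EX",p@EX,"EY",p@EY)
np.savez("wl.npz",im=im,d=d,p=o["tool_pos"],r=o["tool_rot"])
C=cam("wrist",o);y=np.arange(.198,.218,.0005)
for z in (.114,.1207):
    S=[]
    for x in np.arange(.428,.457,.004):
        X=np.c_[np.outer(np.full_like(y,x),EX)+np.outer(y,EY),np.full_like(y,z)];uv=proj(C,X).astype(np.float32)
        S.append(cv2.remap(im[...,2].astype(np.float32),uv[:,:1],uv[:,1:],cv2.INTER_LINEAR).ravel())
    s=np.mean(S,0);dk=y[s<150];print(z,"dark",dk.min(),dk.max())
E
python3 p2.py
```

```text
22.8 [0.43029699 0.20998517 0.16553982] [ 0.  -1.9 -1.2]
EX 0.44310937814565876 EY 0.18139281020821707
0.114 dark 0.20600000000000002 0.21000000000000002
0.1207 dark 0.20950000000000002 0.21300000000000002
```

Request:
apply_moves(
  rows=[-0.002,0,0,0,0,0,-0.005,0,0,0,0,0,-0.005,0,0,0,0,0,-0.005,0,0.002,0,0,0,-0.005,0,0.004,0,0,0,-0.005,0,0.006,0,0,0,-0.005,0,0.008,0,0,0,-0.005,0,0.009,0,0,0,-0.005,0,0.01,0,0,0,-0.005,0,0.01,0,0,0],
)

```text
t: 23.85
tool_pos: [0.4304, 0.207, 0.1594]
tool_rot: [-2.158, -2.283, 0.0]
contact_force: [-0.8, 0.2, -0.9]
opening: 0.0472
grip_force: 53.1
```

```bash
python3 p2.py
```

```text
23.85 [0.4303635  0.2070163  0.15938617] [-0.8  0.2 -0.9]
EX 0.44298157739682376 EY 0.1784259433420439
0.114 dark 0.20650000000000002 0.21000000000000002
0.1207 dark 0.20950000000000002 0.21300000000000002
```

Lower another ~1 mm to seat, then release and lift.

Request:
apply_moves(
  rows=[0,0,0.0005,0,0,0,0,0,0.001,0,0,0,0,0,0.0015,0,0,0,0,0,0.0015,0,0,0],
)

```text
t: 24.3
tool_pos: [0.4305, 0.207, 0.1588]
tool_rot: [2.159, 2.283, -0.0]
contact_force: [-0.3, -0.5, -0.1]
opening: 0.0474
grip_force: 53.2
```

Request:
apply_moves(
  rows=[0,0,0,0,0,0,0,0,0,0,0,0,0,0,0,0,0,0,0,0,0,0,0,0],
  grip=0.7,
)

```text
t: 24.7
tool_pos: [0.4306, 0.2071, 0.1589]
tool_rot: [2.158, 2.282, 0.001]
contact_force: [0.6, 0.4, 0.8]
opening: 0.0599
grip_force: 0.0
```

Request:
apply_moves(
  rows=[0,0,-0.01,0,0,0,0,0,-0.03,0,0,0,0,0,-0.08,0,0,0,0,0,-0.14,0,0,0,0.05,0,-0.2,0,0,0,0.1,0,-0.25,0,0,0,0.16,0,-0.27,0,0,0,0.16,0,-0.27,0,0,0,0.16,0,-0.27,0,0,0],
)

```text
t: 25.6
tool_pos: [0.4249, 0.3033, 0.3217]
tool_rot: [2.156, 2.284, 0.001]
contact_force: [-0.1, -1.2, 0.0]
opening: 0.0599
grip_force: 0.0
```

```bash
python3 - <<'E'
from h import *
o,im,d=snap("wrist");print(o["tool_pos"],abs(o["dq"]).max(),o["q"].round(2))
np.savez("w8.npz",im=im,d=d,p=o["tool_pos"],r=o["tool_rot"]);cv2.imwrite("pics/w8.png",im)
C=cam("wrist",o);P=cloud(C,d)
for y,z in((np.arange(.155,.2,.006),.114),(np.arange(.22,.325,.006),.114),(np.arange(.342,.39,.006),.114)):
    e=xs(o,im,d,y,z,.004);
    if len(e):print(e.mean(0),e.mean(),len(e),-np.degrees(np.polyfit(y[:len(e)],e.mean(1),1)[0]))
y=np.arange(.13,.41,.0005);S=[]
for x in np.arange(.43,.455,.004):
    X=np.c_[np.outer(np.full_like(y,x),EX)+np.outer(y,EY),np.full_like(y,.114)];uv=proj(C,X).astype(np.float32)
    S.append(cv2.remap(im[...,2].astype(np.float32),uv[:,:1],uv[:,1:],cv2.INTER_LINEAR).ravel()*cv2.remap(red(im).astype(np.float32),uv[:,:1],uv[:,1:],cv2.INTER_LINEAR).ravel())
s=np.mean(S,0)<165;t=np.nonzero(np.diff(s.astype(int)))[0];print([(round(float(y[i]),4),"end" if s[i+1] else "start") for i in t])
m=red(im)&(P[...,0]>.38);q=P[m];print("min EY mid",(q[(q[:,2]<.084)&(q[:,2]>.05)][:,:2]@EY).min())
# handle: dark pixels high
hs=cv2.cvtColor(im,cv2.COLOR_BGR2HSV)
c=P[...,:2]-np.array([.4422*EX+.2711*EY]);cx=c@EX;cy=c@EY
k=(cx>.09)&(cx<.15)&(abs(cy)<.04)&(P[...,2]>.17)&(P[...,2]<.24)&(d>.1);print("handle",k.sum(),np.c_[cx[k],cy[k],P[k][:,2]].min(0),np.c_[cx[k],cy[k],P[k][:,2]].max(0))
E
```

```text
[0.42494241 0.30329563 0.32166668] 0.04015258876549083 [ 0.48 -0.21  1.83 -0.    1.52  0.42]
[0.41913885 0.46460621] 0.4418725269759348 8 -0.01640176474760342
[0.41918312 0.4648125 ] 0.4419978120468536 18 -0.47966691388014787
[0.41919381 0.46494965] 0.4420717304420493 8 0.03429093953198054
[(0.1835, 'start'), (0.2055, 'end'), (0.2105, 'start'), (0.331, 'end'), (0.3365, 'start'), (0.3945, 'end')]
min EY mid 0.3310149969332102
handle 3136 [ 0.09000406 -0.03973665  0.17450501] [0.13170499 0.03999987 0.21772945]
```

View pics/w8.png

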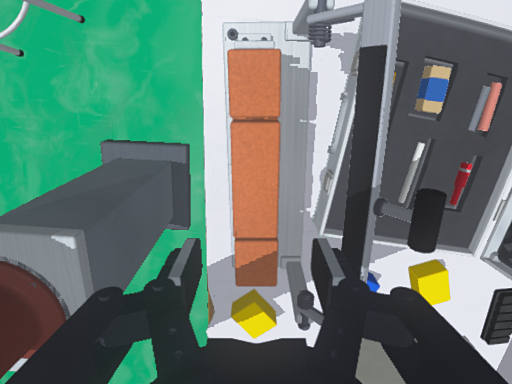

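Wrist view: completed top course, three bricks in line (255,82), (256,180), (256,262) with equal joints; handle at (428,220). Now over to the handle.

```bash
python3 - <<'E'
from h import *
t=.5654*EX+.271*EY;print(t,goto([t[0],t[1],.335],Rd(PS)))
f=np.load("w8.npz");o=dict(tool_pos=f["p"],tool_rot=f["r"]);im,d=f["im"],f["d"]
C=cam("wrist",o);P=cloud(C,d);c=P[...,:2];cx=c@EX-.442;cy=c@EY
k=(cx>.114)&(cx<.14)&(abs(cy-.271)<.05)&(P[...,2]>.19)&(P[...,2]<.23)&(d>.1);print(k.sum(),np.percentile(cy[k],[1,3,97,99]),np.percentile(cx[k],[1,99]),np.percentile(P[k][:,2],[1,99]))
E
```

```text
[0.54646519 0.3073987 ] (array([-0.0033,  0.2029, -0.024 ]), array([-4.0000e-04,  2.0000e-04, -1.0059e+00]))
1551 [0.25032849 0.25158735 0.29375024 0.29392096] [0.11407117 0.12942845] [0.19967131 0.21694754]
```

Request:
apply_moves(
  rows=[0,0.01,-0.024,0,0,-0.08,0,0.02,-0.024,0,0,-0.17,0,0.04,-0.024,0,0,-0.26,0,0.06,-0.024,0,0,-0.35,0,0.08,-0.024,0,0,-0.44,0,0.1,-0.024,0,0,-0.53,0,0.13,-0.024,0,0,-0.62,0,0.16,-0.024,0,0,-0.71,0,0.19,-0.024,0,0,-0.8,-0.003,0.203,-0.024,0,0,-0.89,-0.003,0.203,-0.024,0,0,-0.97,-0.003,0.203,-0.024,0,0,-1,-0.003,0.203,-0.024,0,0,-1,-0.003,0.203,-0.024,0,0,-1],
  grip=1,
)

```text
t: 27.05
tool_pos: [0.5466, 0.3069, 0.3343]
tool_rot: [0.084, -3.139, 0.001]
contact_force: [-0.3, 0.1, 0.2]
opening: 0.0852
grip_force: 0.0
```

```bash
python3 - <<'E'
from h import *
o,im,d=snap("wrist");print(o["t"],o["tool_pos"],abs(o["dq"]).max());p=np.array(o["tool_pos"][:2]);print("EX",p@EX,"EY",p@EY)
C=cam("wrist",o);P=cloud(C,d);c=P[...,:2];cx=c@EX-.442;cy=c@EY
k=(cx>.112)&(cx<.14)&(abs(cy-.271)<.035)&(P[...,2]>.19)&(P[...,2]<.225)&(d>.1);print(k.sum(),np.percentile(cy[k],[1,3,97,99]),np.percentile(cx[k],[1,99]),np.percentile(P[k][:,2],[1,99]))
uv=proj(C,[np.r_[(.442+.1226)*EX+.271*EY,.206]]);print(uv)
cv2.imwrite("pics/w9.png",im)
t=.5654*EX+.2715*EY;print(goto([t[0],t[1],.262],Rd(PS)))
E
```

```text
27.05 [0.54664107 0.30686599 0.33426394] 0.007581032382114628
EX 0.5655406701653524 EY 0.2704569266208832
1658 [0.25058844 0.25152098 0.29202928 0.29312742] [0.11250246 0.13081051] [0.19979563 0.21699598]
[[255.84352578 209.86658445]]
(array([0.0002, 0.0014, 0.1208]), array([-0.0003, -0.0006, -0.0073]))
```

Request:
apply_moves(
  rows=[0.001,0.0015,0.02,0,0,-0.007,0.001,0.0015,0.05,0,0,-0.007,0.001,0.0015,0.08,0,0,-0.007,0.001,0.0015,0.1,0,0,-0.007,0.001,0.0015,0.115,0,0,-0.007,0.001,0.0015,0.1208,0,0,-0.007,0.001,0.0015,0.1208,0,0,-0.007,0.001,0.0015,0.1208,0,0,-0.007],
)

```text
t: 27.9
tool_pos: [0.5465, 0.3089, 0.2633]
tool_rot: [-0.105, 3.139, 0.001]
contact_force: [0.3, 0.1, 0.3]
opening: 0.0857
grip_force: 0.0
```

Request:
apply_moves(
  rows=[0,0,0,0,0,0,0,0,0,0,0,0,0,0,0,0,0,0,0,0,0,0,0,0,0,0,0,0,0,0,0,0,0,0,0,0,0,0,0,0,0,0,0,0,0,0,0,0],
  grip=0.3,
  grip_force=40,
)

```text
t: 28.7
tool_pos: [0.5466, 0.3073, 0.2637]
tool_rot: [-0.104, 3.139, -0.005]
contact_force: [-0.3, -5.9, 3.4]
opening: 0.0432
grip_force: 43.0
```

```bash
python3 - <<'E'
import numpy as np
def seg(a0,al,y=None):
    for i,a in enumerate(al):
        dx=-105*(np.cos(a)-np.cos(a0));dz=105*(np.sin(a)-np.sin(a0))
        print(f"{-dx/600:.3f}, {0 if y is None else y}, {-dz/600:.3f}, 0, 0, 0,",end=" ")
    print()
seg(2.27,np.r_[2.25,2.21,np.linspace(2.15,1.2,18)],-.0025)
seg(1.2,np.linspace(1.14,.2,18))
E
```

```text
0.003, -0.0025, -0.002, 0, 0, 0, 0.008, -0.0025, -0.007, 0, 0, 0, 0.017, -0.0025, -0.013, 0, 0, 0, 0.025, -0.0025, -0.018, 0, 0, 0, 0.034, -0.0025, -0.022, 0, 0, 0, 0.043, -0.0025, -0.026, 0, 0, 0, 0.052, -0.0025, -0.030, 0, 0, 0, 0.061, -0.0025, -0.033, 0, 0, 0, 0.070, -0.0025, -0.036, 0, 0, 0, 0.080, -0.0025, -0.038, 0, 0, 0, 0.090, -0.0025, -0.040, 0, 0, 0, 0.099, -0.0025, -0.041, 0, 0, 0, 0.109, -0.0025, -0.041, 0, 0, 0, 0.119, -0.0025, -0.041, 0, 0, 0, 0.129, -0.0025, -0.040, 0, 0, 0, 0.138, -0.0025, -0.039, 0, 0, 0, 0.148, -0.0025, -0.037, 0, 0, 0, 0.157, -0.0025, -0.035, 0, 0, 0, 0.167, -0.0025, -0.032, 0, 0, 0, 0.176, -0.0025, -0.029, 0, 0, 0, 
0.010, 0, 0.004, 0, 0, 0, 0.018, 0, 0.008, 0, 0, 0, 0.027, 0, 0.013, 0, 0, 0, 0.035, 0, 0.018, 0, 0, 0, 0.043, 0, 0.024, 0, 0, 0, 0.050, 0, 0.030, 0, 0, 0, 0.057, 0, 0.037, 0, 0, 0, 0.064, 0, 0.043, 0, 0, 0, 0.071, 0, 0.051, 0, 0, 0, 0.077, 0, 0.058, 0, 0, 0, 0.082, 0, 0.066, 0, 0, 0, 0.087, 0, 0.074, 0, 0, 0, 0.092, 0, 0.083, 0, 0, 0, 0.096, 0, 0.092, 0, 0, 0, 0.100, 0, 0.100, 0, 0, 0, 0.103, 0, 0.110, 0, 0, 0, 0.106, 0, 0.119, 0, 0, 0, 0.108, 0, 0.128, 0, 0, 0,
```

Request:
apply_moves(
  rows=[0.003,-0.0025,-0.002,0,0,0,0.008,-0.0025,-0.007,0,0,0,0.017,-0.0025,-0.013,0,0,0,0.025,-0.0025,-0.018,0,0,0,0.034,-0.0025,-0.022,0,0,0,0.043,-0.0025,-0.026,0,0,0,0.052,-0.0025,-0.03,0,0,0,0.061,-0.0025,-0.033,0,0,0],
  grip_force=60,
)

```text
t: 29.5
tool_pos: [0.5092, 0.3046, 0.2823]
tool_rot: [0.105, -3.14, 0.0]
contact_force: [4.5, -2.5, -3.6]
opening: 0.0425
grip_force: 61.4
```

Request:
apply_moves(
  rows=[0.009,0,-0.003,0,0,0,0.019,0,-0.005,0,0,0,0.029,0,-0.007,0,0,0,0.038,0,-0.008,0,0,0,0.048,0,-0.008,0,0,0,0.058,0,-0.008,0,0,0,0.068,0,-0.007,0,0,0,0.077,0,-0.006,0,0,0,0.087,0,-0.004,0,0,0,0.096,0,-0.002,0,0,0,0.106,0,0.001,0,0,0,0.115,0,0.004,0,0,0],
)

```text
t: 30.7
tool_pos: [0.4405, 0.3001, 0.2808]
tool_rot: [-0.105, 3.139, -0.0]
contact_force: [0.1, -5.8, 4.8]
opening: 0.0427
grip_force: 61.1
```

Request:
apply_moves(
  rows=[0.01,0,0.004,0,0,0,0.018,0,0.008,0,0,0,0.027,0,0.013,0,0,0,0.035,0,0.018,0,0,0,0.043,0,0.024,0,0,0,0.05,0,0.03,0,0,0,0.057,0,0.037,0,0,0,0.064,0,0.043,0,0,0,0.071,0,0.051,0,0,0],
)

```text
t: 31.6
tool_pos: [0.3971, 0.2972, 0.2501]
tool_rot: [0.105, -3.137, 0.001]
contact_force: [-2.0, -7.4, 5.7]
opening: 0.0429
grip_force: 72.0
```

Request:
apply_moves(
  rows=[0.006,-0.001,0.007,0,0,0,0.011,-0.002,0.015,0,0,0,0.016,-0.002,0.023,0,0,0,0.021,-0.002,0.032,0,0,0,0.025,-0.002,0.041,0,0,0,0.029,-0.002,0.049,0,0,0,0.032,-0.002,0.059,0,0,0,0.035,-0.002,0.068,0,0,0,0.037,-0.002,0.077,0,0,0,0.037,-0.002,0.077,0,0,0],
)

```text
t: 32.6
tool_pos: [0.3763, 0.2956, 0.2022]
tool_rot: [-0.107, 3.138, 0.005]
contact_force: [0.7, 5.3, -2.1]
opening: 0.0426
grip_force: 107.0
```

```bash
python3 - <<'E'
from h import *
o=ctrl.get_obs();p=np.array(o["tool_pos"]);print(p@np.r_[EX,0]-.4428, p[:2]@EY, p[2])
E
```

```text
-0.04800807751696573 0.2703326522834761 0.2022168486867254
```

Request:
apply_moves(
  rows=[0.0005,0.0008,0.003,0,0,0,0.001,0.0008,0.006,0,0,0,0.0015,0.0008,0.009,0,0,0,0.002,0.0008,0.012,0,0,0,0.002,0.0008,0.015,0,0,0,0.0025,0.0008,0.018,0,0,0,0.0025,0.0008,0.021,0,0,0,0.003,0.0008,0.024,0,0,0,0.003,0.0008,0.026,0,0,0,0.003,0.0008,0.028,0,0,0,0.003,0.0008,0.028,0,0,0],
  grip_force=40,
)

```text
t: 33.7
tool_pos: [0.3742, 0.2955, 0.186]
tool_rot: [0.101, -3.14, -0.003]
contact_force: [-2.7, 6.7, 1.1]
opening: 0.0424
grip_force: 111.5
```

Request:
apply_moves(
  rows=[0,0,0.001,0,0,0,0,0,0.002,0,0,0,0,0,0.003,0,0,0,0,0,0.004,0,0,0,0,0,0.004,0,0,0],
)

```text
t: 34.2
tool_pos: [0.3741, 0.2955, 0.1838]
tool_rot: [0.106, -3.139, -0.002]
contact_force: [-3.4, 4.0, 3.1]
opening: 0.0425
grip_force: 111.9
```

```bash
python3 - <<'E'
from h import *
for n in("side","top"):
    o,im,d=snap(n);C=cam(n);P=cloud(C,d);cx=P[...,:2]@EX-.442;cy=P[...,:2]@EY-.271
    for lo,hi in((-.14,-.07),(.07,.14)):
        k=(abs(cx)<.008)&(cy>lo)&(cy<hi)&(P[...,2]>.09)&(P[...,2]<.2)&(d>0)
        print(n,k.sum(),np.percentile(P[k][:,2],[5,50,95]) if k.sum() else 0)
print(o["t"],o["contact_force"],o["tool_pos"])
E
```

```text
side 88 [0.09427926 0.13594987 0.14173466]
side 47 [0.13406345 0.13920587 0.14213735]
top 162 [0.1347414  0.13815678 0.14154057]
top 0 0
34.25 [-4.45075093  4.30550906  2.24719909] [0.37412281 0.29550286 0.18384077]
```

Request:
apply_moves(
  rows=[0,0,0.001,0,0,0,0,0,0.002,0,0,0,0,0,0.003,0,0,0,0,0,0.003,0,0,0,0,0,0.003,0,0,0],
)

```text
t: 34.8
tool_pos: [0.3741, 0.2955, 0.1821]
tool_rot: [0.102, -3.139, -0.003]
contact_force: [-5.0, 6.3, 3.6]
opening: 0.0432
grip_force: 112.1
```

```bash
python3 - <<'E'
from h import *
for n in("side","top"):
    o,im,d=snap(n);C=cam(n);P=cloud(C,d);cx=P[...,:2]@EX-.442;cy=P[...,:2]@EY-.271
    for lo,hi in((-.14,-.07),(.07,.14)):
        k=(abs(cx)<.009)&(cy>lo)&(cy<hi)&(P[...,2]>.125)&(P[...,2]<.2)&(d>0)
        if k.sum()>10:print(n,k.sum(),np.median(P[k][:,2]),"slope dz/dx",np.polyfit(cx[k],P[k][:,2],1)[0])
print(o["contact_force"],o["tool_pos"])
cv2.imwrite("pics/top9.png",im)
o,im,d=snap("wrist");C=cam("wrist",o);P=cloud(C,d);cx=P[...,:2]@EX-.442;cy=P[...,:2]@EY-.271
k=(abs(cx)<.009)&(abs(cy)<.14)&(P[...,2]>.11)&(P[...,2]<.15)&(d>.05);print("wrist",k.sum(),np.median(P[k][:,2]),np.polyfit(cx[k],P[k][:,2],1)[0] if k.sum()>10 else 0)
k=(abs(cx)<.03)&(abs(cy)<.14)&(d>.05)&(P[...,2]<.16);print(np.histogram(P[k][:,2],np.arange(.1,.16,.004)))
E
```

```text
side 72 0.13728291353771443 slope dz/dx -0.010030749704746657
side 56 0.13811225100937108 slope dz/dx 0.07184932172657828
top 184 0.1369348271066 slope dz/dx -0.15762362847408584
[-4.56533567  6.00780361  3.45100417] [0.37408966 0.29545966 0.18206035]
wrist 3693 0.1356969548034237 0.9048206212305424
(array([ 821,  756,  637, 4031,    0,  189,  552, 1228, 2383, 2434,  257,
          0,    0,    0]), array([0.1  , 0.104, 0.108, 0.112, 0.116, 0.12 , 0.124, 0.128, 0.132,
       0.136, 0.14 , 0.144, 0.148, 0.152, 0.156]))
```

Request:
apply_moves(
  rows=[0,0,0.001,0,0,0,0,0,0.002,0,0,0,0,0,0.003,0,0,0,0,0,0.004,0,0,0,0,0,0.004,0,0,0],
)

```text
t: 35.45
tool_pos: [0.3741, 0.2955, 0.1794]
tool_rot: [0.102, -3.139, -0.003]
contact_force: [-3.3, 6.5, 1.5]
opening: 0.0426
grip_force: 112.4
```

Request:
apply_moves(
  rows=[0,0,0.001,0,0,0,0,0,0.002,0,0,0,0,0,0.003,0,0,0,0,0,0.004,0,0,0,0,0,0.005,0,0,0,0,0,0.005,0,0,0],
)

```text
t: 36.05
tool_pos: [0.3742, 0.2955, 0.1764]
tool_rot: [0.102, -3.14, -0.003]
contact_force: [-1.7, 7.1, 1.3]
opening: 0.0429
grip_force: 112.4
```

```bash
cat > bar.py <<'E'
from h import *
for n in("side","top"):
    o,im,d=snap(n);C=cam(n);P=cloud(C,d);cx=P[...,:2]@EX-.442;cy=P[...,:2]@EY-.271
    for lo,hi in((-.14,-.07),(.07,.14)):
        k=(abs(cx)<.009)&(cy>lo)&(cy<hi)&(P[...,2]>.118)&(P[...,2]<.2)&(d>0)
        if k.sum()>10:print(n,k.sum(),np.median(P[k][:,2]))
print(o["t"],o["contact_force"],o["tool_pos"])
o,im,d=snap("wrist");C=cam("wrist",o);P=cloud(C,d);cx=P[...,:2]@EX-.442;cy=P[...,:2]@EY-.271
for lo,hi in((-.1,-.04),(.04,.1)):
    k=(cy>lo)&(cy<hi)&(d>.05)&(P[...,2]<.16)&(P[...,2]>.1)
    for a in np.arange(-.026,.02,.003):
        q=P[k&(abs(cx-a)<.0015)][:,2]; print(round(a,3),(np.percentile(q,[5,50,95])*1000).round(1) if len(q) else '-',end=' ')
    print()
cv2.imwrite("pics/wbar.png",im)
E
python3 bar.py
```

```text
side 72 0.13407111072120903
side 55 0.13418076816947533
top 184 0.13437500266452562
36.1 [-3.01591913  7.39765957  1.86110274] [0.37424208 0.29546814 0.17644607]
-0.026 [100.4 104.5 111.6] -0.023 [100.6 107.3 113.9] -0.02 [107.9 113.8 114.6] -0.017 [113.2 114.2 114.6] -0.014 [113.2 114.1 130.5] -0.011 [122.3 131.8 134. ] -0.008 [132.9 133.9 134.5] -0.005 [133.1 133.7 134.5] -0.002 [132.9 133.5 134.3] 0.001 [132.5 133.3 134. ] 0.004 [132.2 133.  133.6] 0.007 [132.1 132.7 133.5] 0.01 [131.8 132.4 132.9] 0.013 [130.8 131.5 131.8] 0.016 - 0.019 - 
-0.026 [100.4 103.9 110.9] -0.023 [100.4 107.2 113.8] -0.02 [101.5 113.8 114.7] -0.017 [113.2 114.  114.8] -0.014 [112.8 114.  131.7] -0.011 [126.  132.2 134.3] -0.008 [132.9 133.8 134.5] -0.005 [133.1 133.7 134.4] -0.002 [132.8 133.4 134. ] 0.001 [132.5 133.2 133.9] 0.004 [132.3 133.  133.7] 0.007 [132.  132.7 133.5] 0.01 [131.7 132.3 133. ] 0.013 [131.3 131.5 131.7] 0.016 - 0.019 -
```

The wrist depth shows the bar still tilted about 0.078 rad, so roughly 8 mm of handle travel is left. Continuing slowly.

Request:
apply_moves(
  rows=[0,0,0.0015,0,0,0,0,0,0.003,0,0,0,0,0,0.0045,0,0,0,0,0,0.006,0,0,0,0,0,0.0075,0,0,0,0,0,0.009,0,0,0,0,0,0.01,0,0,0,0,0,0.01,0,0,0],
)

```text
t: 37.0
tool_pos: [0.3745, 0.2955, 0.1708]
tool_rot: [-0.106, 3.139, 0.002]
contact_force: [-3.5, 5.9, 2.5]
opening: 0.0423
grip_force: 112.6
```

```bash
python3 bar.py
```

```text
side 72 0.13101564322245157
side 58 0.1309786897105752
top 185 0.1312997100558455
37.05 [-3.25040918  4.90776561  2.50288799] [0.37448522 0.29555522 0.17082339]
-0.026 [100.1 106.  112.9] -0.023 [100.8 108.2 113.9] -0.02 [112.9 113.8 114.9] -0.017 [113.1 113.9 114.6] -0.014 [113.6 114.  127.7] -0.011 [122.2 128.2 130.7] -0.008 [129.8 130.4 131.4] -0.005 [129.7 130.4 131.3] -0.002 [129.6 130.4 131. ] 0.001 [129.4 130.3 131.1] 0.004 [129.5 130.3 131. ] 0.007 [129.5 130.1 130.9] 0.01 [129.3 129.9 130.5] 0.013 [128.4 128.9 129.5] 0.016 - 0.019 - 
-0.026 [101.6 106.3 111.3] -0.023 [100.8 108.2 113.7] -0.02 [113.  113.7 114.8] -0.017 [113.  113.9 114.7] -0.014 [113.1 114.1 129.1] -0.011 [123.2 128.4 130.8] -0.008 [129.8 130.5 131.2] -0.005 [129.7 130.4 131.3] -0.002 [129.5 130.2 131.1] 0.001 [129.5 130.2 131. ] 0.004 [129.4 130.2 131. ] 0.007 [129.5 130.2 130.8] 0.01 [129.2 129.8 130.5] 0.013 [128.4 128.4 128.4] 0.016 - 0.019 -
```

Request:
apply_moves(
  rows=[0,0,0.001,0,0,0,0,0,0.002,0,0,0,0,0,0.003,0,0,0,0,0,0.004,0,0,0,0,0,0.004,0,0,0],
)

```text
t: 37.65
tool_pos: [0.3747, 0.2955, 0.1683]
tool_rot: [-0.105, 3.139, 0.003]
contact_force: [-1.4, 6.5, 1.1]
opening: 0.0427
grip_force: 112.4
```

```bash
python3 bar.py
```

```text
side 75 0.12976045507621747
side 60 0.12968348546655767
top 186 0.1300150477798968
37.7 [-0.05444701  6.59075256  1.5161768 ] [0.37473873 0.29552871 0.16830918]
-0.026 [100.4 104.6 112.7] -0.023 [100.8 108.2 113.9] -0.02 [113.  113.9 114.8] -0.017 [112.9 113.9 114.8] -0.014 [113.2 114.4 127.6] -0.011 [119.8 127.  129.3] -0.008 [128.3 129.1 129.8] -0.005 [128.4 129.1 130. ] -0.002 [128.2 129.  130. ] 0.001 [128.3 129.2 129.8] 0.004 [128.4 129.  129.8] 0.007 [128.4 129.1 129.8] 0.01 [128.2 128.8 129.5] 0.013 [127.6 128.  128.4] 0.016 - 0.019 - 
-0.026 [100.8 104.9 110.5] -0.023 [100.9 108.5 113.9] -0.02 [113.  114.  114.9] -0.017 [113.1 113.8 114.8] -0.014 [113.2 114.5 128.4] -0.011 [121.3 126.8 129.4] -0.008 [128.2 129.  129.7] -0.005 [128.3 129.  129.9] -0.002 [128.1 129.1 129.8] 0.001 [128.3 129.1 129.9] 0.004 [128.2 129.1 129.8] 0.007 [128.2 129.  129.7] 0.01 [128.  128.8 129.5] 0.013 [127.8 127.8 127.8] 0.016 - 0.019 -
```

Request:
apply_moves(
  rows=[0,0,0.0007,0,0,0,0,0,0.0014,0,0,0,0,0,0.002,0,0,0,0,0,0.0025,0,0,0,0,0,0.0025,0,0,0],
)

```text
t: 38.3
tool_pos: [0.3748, 0.2956, 0.1681]
tool_rot: [-0.105, 3.139, 0.002]
contact_force: [-6.2, 2.9, 8.7]
opening: 0.0429
grip_force: 113.0
```

```bash
python3 bar.py | cut -c1-330 | tail -3
```

```text
38.35 [-4.67520592  3.35851984  8.65323932] [0.37477369 0.29556549 0.16806822]
-0.026 [101.  106.9 112.9] -0.023 [100.6 108.1 113.9] -0.02 [112.8 113.9 114.6] -0.017 [113.4 113.9 114.6] -0.014 [113.3 114.1 127.9] -0.011 [119.9 126.8 129.2] -0.008 [127.9 128.9 129.6] -0.005 [128.2 129.  129.8] -0.002 [128.1 128.9 129.7] 0.001 [128.3 129.  129.7] 0.004 [128.2 128.9 129.6] 0.007 [128.1 129.  129.8] 0.01 [128.
-0.026 [101.1 105.6 111.9] -0.023 [101.  108.3 113.9] -0.02 [113.1 113.8 114.7] -0.017 [113.2 113.9 114.6] -0.014 [113.4 114.2 127.3] -0.011 [120.6 126.9 129.1] -0.008 [128.1 128.9 129.6] -0.005 [128.3 128.9 129.6] -0.002 [128.1 128.9 129.8] 0.001 [128.2 129.  129.7] 0.004 [128.3 128.9 129.6] 0.007 [128.2 128.9 129.8] 0.01 [128.
```

Seated: force rose to 8.7 N, height unchanged and bar flat. Ease off, release, lift away.

Request:
apply_moves(
  rows=[0,0,-0.001,0,0,0,0,0,-0.0015,0,0,0,0,0,-0.0015,0,0,0],
)

```text
t: 38.75
tool_pos: [0.3747, 0.2956, 0.1681]
tool_rot: [-0.106, 3.138, 0.002]
contact_force: [-1.9, 4.9, 3.3]
opening: 0.0425
grip_force: 112.6
```

Request:
apply_moves(
  rows=[0,0,0,0,0,0,0,0,0,0,0,0,0,0,0,0,0,0,0,0,0,0,0,0,0,0,0,0,0,0,0,0,0,0,0,0],
  grip=1,
)

```text
t: 39.35
tool_pos: [0.3744, 0.2949, 0.1676]
tool_rot: [0.105, -3.14, 0.0]
contact_force: [-0.6, 1.4, 0.3]
opening: 0.0857
grip_force: 0.0
```

Request:
apply_moves(
  rows=[0,0,-0.01,0,0,0,0,0,-0.03,0,0,0,0,0,-0.07,0,0,0,0,0,-0.12,0,0,0,0,0,-0.18,0,0,0,0,0,-0.25,0,0,0,0,0,-0.28,0,0,0,0,0,-0.28,0,0,0,0,0,-0.28,0,0,0],
)

```text
t: 40.25
tool_pos: [0.3744, 0.295, 0.3361]
tool_rot: [-0.105, 3.139, 0.001]
contact_force: [0.1, 0.4, -0.6]
opening: 0.0855
grip_force: 0.0
```

```bash
python3 bar.py | cut -c1-330; python3 - <<'E'
from h import *
o,im,d=snap("wrist");np.savez("w10.npz",im=im,d=d,p=o["tool_pos"],r=o["tool_rot"])
C=cam("wrist",o);P=cloud(C,d);m=red(im)&(abs(P[...,2]-.114)<.004)
cx=P[...,:2]@EX-.442;cy=P[...,:2]@EY-.271
for lo,hi in((-.122,-.07),(-.055,.055),(.068,.12)):
    y=np.linspace(lo,hi,10);e=[]
    for t in y:
        v,u=np.nonzero(m&(abs(cy-t)<.002));e.append((plane(C,np.c_[u,v],.114)[:,:2]@EX-.442).min())
    print("front edge",np.median(e).round(4),np.degrees(np.polyfit(y,e,1)[0]).round(2))
r=red(im)&(cx>-.025)&(cx<-.01)&(abs(cy)<.2)
for z0,z1 in((.110,.118),(.03,.078)):
    q=cy[r&(P[...,2]>z0)&(P[...,2]<z1)] if z0>.1 else cy[red(im)&(cx<-.02)&(cx>-.03)&(P[...,2]>z0)&(P[...,2]<z1)&(abs(cy)<.2)]
    print(z0,np.percentile(q,[.5,99.5]))
E
```

```text
side 73 0.12898510884624304
side 60 0.1297301886285514
top 190 0.1299428038502749
40.3 [ 0.49489728 -0.24263684 -0.37528056] [0.37401585 0.29480007 0.33472555]
-0.026 [100.2 106.6 112.8] -0.023 [101.7 112.  114.6] -0.02 [111.6 113.7 115. ] -0.017 [112.4 113.8 114.8] -0.014 [112.  113.9 115.1] -0.011 [113.  124.2 129.3] -0.008 [112.8 128.7 130. ] -0.005 [127.9 129.  130. ] -0.002 [127.9 129.  130. ] 0.001 [128.1 128.8 129.8] 0.004 [127.8 129.  130.1] 0.007 [127.9 128.8 129.8] 0.01 [127.
-0.026 [102.6 109.1 112.3] -0.023 [101.  110.5 114.1] -0.02 [112.  113.7 114.9] -0.017 [112.3 113.8 114.9] -0.014 [112.1 113.9 115.2] -0.011 [112.9 124.  129.1] -0.008 [115.9 128.7 129.9] -0.005 [127.9 128.8 129.7] -0.002 [127.8 129.  129.8] 0.001 [128.  128.7 130. ] 0.004 [127.6 128.9 129.8] 0.007 [127.8 128.8 130.2] 0.01 [127.
front edge -0.0252 0.19
front edge -0.0254 0.21
front edge -0.0255 -0.01
0.11 [-0.12160642  0.121549  ]
0.03 [-0.11914771  0.12070059]
```

```bash
python3 -c "
from station import ctrl
print(ctrl.finish_job())"
```

```text
the job is handed in; nothing more can be done
None
```

The job is handed in at about 40 s. Both bricks are laid in the top course, in line with the wall and with roughly 3 mm joints, though I had to nudge the full brick about 1.7 mm along after setting it down. The hold-down bar was then eased onto the course and released, and it lies flat.

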